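Change over top-heavy gear shafts in a guarded marking station

TASK

Lift the clear guard of the marking station right open, take out the finished gear shaft and stand it upright on the black rubber mat, and stand every gear shaft waiting on the wooden board upright in the middle of a disc of its own in the station, with a blanking plug on any of the three discs still empty. Then lower the guard fully closed and, only with the guard closed, press the start button all the way down once everything is in place. The shafts are top-heavy and must all be left standing, and the other things on the bench must stay where they are.

Things in the scene. Friction and masses are not known exactly. Their poses are not given: they have to be found in the camera images.
- station: marking station, fixed: flat grey bed 260 x 360 mm, top 20 mm above the table, with three turning-discs, a hinged clear guard and a start button. Origin: on the table surface, below the middle of the guard's hinge line; -x points to its front (to the robot). Bed: x = -240 to +20 mm, y = +-180 mm. Behind the discs a low rail (x = -19 to -7 mm, top 51 mm above the table)
- guard (a joint): angle of the clear hood-shaped guard, rad: 0 = closed (front edge on the bed), grows as it is lifted up and back, stop at 1.7. Hinge line along the station's y, at the rear, 30 mm above the table. Stiff friction hinge: stays at any angle; 3 to 6 N at the handle moves it. The discs are free from above only at about 1.5 rad or more; then all but the handle is behind the hinge line
- guard_handle (a point): middle of the guard's handle: round black bar 12 mm dia, 130 mm long, along the station's y, on two end posts, 50 mm clear of the guard's front. Closed: 195 mm in front of the hinge line, 80 mm above the table; it moves on a circle of 201 mm radius about the hinge line; fully open it tops the guard, about 220 mm above the table. The point's axes turn with the guard
- guard_hinge (a point): middle of the guard's hinge line (rear, 30 mm above the table). The closed guard is 320 mm wide (station's y), its roof 171 mm above the table; its front slopes from 165 mm (bottom) to 105 mm (top) in front of the hinge line
- start_button (a joint): start button travel, m: 0 = out, 0.006 = fully pressed (about 5 N), springs back. Pressed from above
- start_button_top (a point): centre of the top face of the start button, a round steel button 30 mm dia on a small grey housing on the bed's front, beside the guard (at the -y end), outside the guard
- disc1: one of three equal flat aluminium discs on the station's bed in a row along the station's y, 105 mm apart, 55 mm in front of the hinge line, under the guard; 48 mm dia, 4 mm high, fixed. Origin: centre of its underside (20 mm above the table). Which disc is in the middle varies
- disc2: another of the three discs, same as disc1
- disc3: another of the three discs, same as disc1
- board: flat wooden board, fixed, 170 mm (x) x 200 mm (y), 12 mm thick, on which the unmarked gear shafts wait; on one side of the station. Origin: centre of its underside
- mat: flat ribbed black rubber mat, fixed, 160 mm (x) x 190 mm (y), 4 mm thick, for finished gear shafts; on the other side of the station. Origin: centre of its underside
- shaft_done: top-heavy dull steel gear shaft on end, 132 mm tall, 0.45 kg: foot 28 mm dia (0-10 mm up), shaft 16 mm dia (10-68), gear 54 mm dia (68-92), plain stub 20 mm dia (92-132) to grip it by. Centre of mass 77 mm up: topples at about 10 degrees. Origin: centre of the foot's underside, z up. This one is finished; it starts on one of the discs, under the guard
- shaft1: top-heavy dull steel gear shaft on end, 132 mm tall, 0.45 kg: foot 28 mm dia (0-10 mm up), shaft 16 mm dia (10-68), gear 54 mm dia (68-92), plain stub 20 mm dia (92-132) to grip it by. Centre of mass 77 mm up: topples at about 10 degrees. Origin: centre of the foot's underside, z up. Waits on the wooden board; may be absent
- shaft2: same as shaft1; may be absent
- shaft3: same as shaft1; may be absent
- plug1: aluminium blanking plug that covers an empty disc: flat base 40 mm dia, 14 mm high, with a stem 18 mm dia up to 62 mm above the underside, to grip it by; 0.2 kg, stands firmly. Origin: centre of its underside, z up. Starts on the table beside the station
- plug2: same as plug1, starts on the other side of the station
- bearing: Steel bearing ring, 52 mm dia, 15 mm high, lying on the wooden board. Not part of the job: leave it where it is.
- socket: Small steel cylinder (wrench socket), 24 mm dia, 38 mm high, standing near a corner of the rubber mat. Not part of the job: leave it where it is.
- tin: Open steel tin, 72 mm dia, 75 mm high, origin at its base. Not part of the job: leave it where it is.
- jar: Grey grease jar, 60 mm dia, 80 mm high, origin at its base. Not part of the job: leave it where it is.
- wrench: Wrench lying on the table. Not part of the job: leave it where it is.
- driver: Screwdriver lying on the table. Not part of the job: leave it where it is.
Mind the look-alikes: they are no part of the job. What is shaped like the shaft2 but orange or yellow is not meant.

How it is judged:
By the outcome, as a careful person would: the job done as asked, in the order asked, and still so for the second after the job is handed in, with the robot touching nothing.
Of shaft1, shaft2, shaft3 only 1 to 3 are there at a start; the rules pass over those that are not, and their reading is None.
At some moment in a run one of plug1, plug2 may be knocked a few centimetres aside while the robot is not near it.
Once in a run the grip may slacken for a moment while it holds something.
It also fails if it takes over 210 s, if anything falls off the work surface, if the arm or the gripper's body presses on something with over 40 N, if the wrist force passes 120 N, or if a joint passes its speed limit or range.

ROBOT

A 6-joint arm with a two-finger parallel gripper is mounted at the origin on the work surface. World frame = base frame: x ahead of the robot, y to its left, z up, the work surface at z = 0. Lengths are in m, angles in rad, forces in N, time in s.
With the tool pointing down it reaches from about 0.4 to 0.925 m from the base axis. Payload 3.4 kg.
Tool frame: the origin (TCP) lies midway between the tips of the shut fingers; the grasp point (between the pads) lies 19 mm behind it; x points along the fingers, z is the direction in which the jaws open and shut, and the axes are right-handed (so a half turn about x gives the same grasp; the last joint's range is limited). The gripper opens to 85 mm and grips with 20 to 120 N. Pads are 22 mm wide; open, the fingers measure 114 mm over their backs; the gripper's body (76 mm by 85 mm) begins 54 mm behind the grasp point. The pads swing forward as they close: fully open they stand 13 mm farther back than shut.
Start: joints at [-1.214, 0.307, 1.506, -0, 1.328, -0.073], TCP at [0.24, -0.523, 0.231] pointing down, gripper open.
Joint ranges: [-3.12, 3.12], [-1.05, 2.28], [0.14, 2.33], [-1.42, 4.57], [0.1, 2.73], [-2.68, 2.68]. Speed limits (rad/s): [2.57, 2.57, 3.14, 3.14, 3.14, 3.14].

INTERFACE

Orientations are given as a unit quaternion [w, x, y, z].
In Python, from bench import * gives the robot as it stands.
- The arm moves only by the shell command python3 -m jog 'ROWS' [FORCE]. ROWS is JSON, a list that holds one entry, the list of rows, each a list of 5 numbers: the shift along the world's x, y, z in mm, then the turn about the world's z in degrees, then the opening, from 0 (shut) to 1 (fully open). In form: [[[dx, dy, dz, roll, claw], ...]]. A call has exactly 10 rows; each row is the pose to reach, as a shift and turn from the pose commanded when the call began; what a row does not reach only later rows make up. A row lasts 1/10 s, in which the tool goes at most 50 mm and 8.59 degrees, less where a joint would pass 70% of its speed; a pose out of reach is approached as far as the arm can. A call with a gripper value outside its range is refused whole. The fingers move at their own pace and stop on an object; FORCE is the grip in N (left out, the last holds). Time passes only in rows, so rows that repeat a pose let the fingers close, or fill a call up. It gives the time, the measured TCP pose, the force and the opening at its end, in the units of the state.
- observe(): the state, without advancing time (a new reading comes with each control period).
- get_image(name): name is "side" or "top"; returns the picture (480x640x3 uint8, red, green, blue); there is no depth.
- get_calibration(name): a dict with "camera_matrix" (3x3 intrinsics, pixels), "extrinsics" (4x4, takes a point from world to camera coordinates). Camera axes: x right, y up, looking along -z (the intrinsics and any distortion apply to the point x, -y, -z); pixel columns grow to the right and rows downward; lengths in m; the calibration is good to about 2 mm. A picture is of the moment at which its call begins. get_calibration takes no time and is no camera call.
- finish_job(): hands the job in, once; it reports no verdict.
The state is a dict: "time_s": time; "joint_positions": joint angles; "joint_velocities": joint speeds; "effort": joint torques, N m; "ee_pos": TCP position; "tool_rot": TCP orientation; "wrist_force": force on the tool from outside, world axes, zero at the start; "ft_torque": the same for the moment, N m; "gripper_width": opening from 0.0 (shut) to 1.0 (fully open).
Only numpy, scipy, OpenCV 4.12 (cv2) and the standard library are available. Lean on these libraries where they do the work, as an engineer would, in place of code of your own. Each camera call takes 0.05 s, during which the arm holds its last target.

## Working session

There is one attempt and no reset: what is moved stays moved. The work goes in short steps, Python scripts to look and compute and a shell command to move; the robot and the scene stay as the last step left them, time stands still between calls to the robot, and variables do not carry over. Pictures are saved under pics/ and viewed, and the job is handed in when it is done.

```bash
ls; mkdir -p pics; python3 - <<'E'
from bench import *
import cv2
s=observe();print({k:s[k] for k in('time_s','ee_pos','tool_rot','wrist_force','gripper_width')})
for n in("side","top"):
    cv2.imwrite(f"pics/{n}0.png",cv2.cvtColor(get_image(n),cv2.COLOR_RGB2BGR))
    print(get_calibration(n))
E
```

```text
pics
{'time_s': 0.0, 'ee_pos': array([ 0.23932265, -0.52205303,  0.23037828]), 'tool_rot': array([ 0.59453057,  0.38232651,  0.595703  , -0.3814417 ]), 'wrist_force': array([-0.65862745, -0.39818124,  0.20945746]), 'gripper_width': 1.0018428939953279}
{'camera_matrix': array([[478.49134675,   0.        , 322.37012239],
       [  0.        , 478.49134675, 237.84197248],
       [  0.        ,   0.        ,   1.        ]]), 'extrinsics': array([[-0.26695017,  0.9636794 , -0.00772092,  0.15050241],
       [-0.64592871, -0.1729724 ,  0.74354331,  0.24955717],
       [ 0.71520186,  0.20347618,  0.66864321, -1.65705214],
       [ 0.        ,  0.        ,  0.        ,  1.        ]])}
{'camera_matrix': array([[599.61906674,   0.        , 316.83595837],
       [  0.        , 599.61906674, 245.78891025],
       [  0.        ,   0.        ,   1.        ]]), 'extrinsics': array([[-0.00560631, -0.99996851, -0.00561674, -0.02165182],
       [ 0.99607108, -0.00608071,  0.08834828, -0.48215351],
       [-0.08837966, -0.00509936,  0.99607381, -1.75013518],
       [ 0.        ,  0.        ,  0.        ,  1.        ]])}
```

View pics/side0.png

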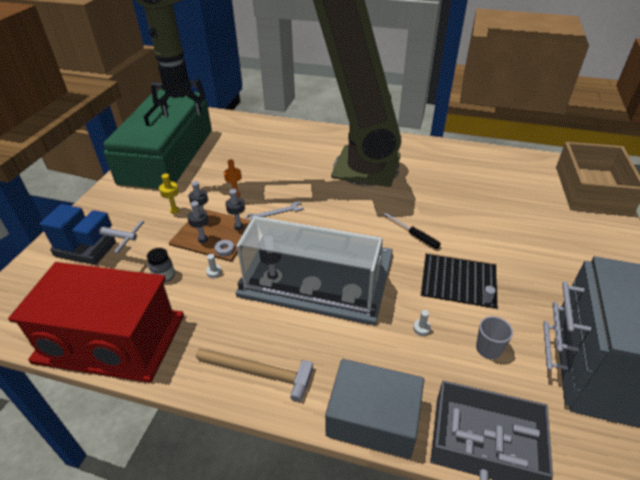

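View pics/top0.png

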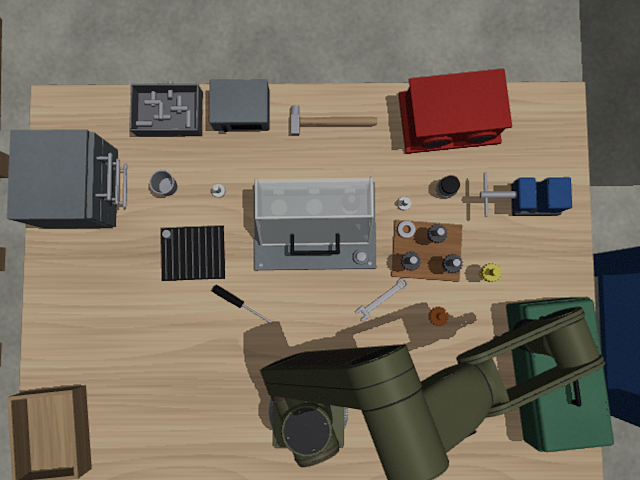

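```bash
python3 - <<'E'
import cv2
t=cv2.imread("pics/top0.png");s=cv2.imread("pics/side0.png")
cv2.imwrite("pics/t1.png",cv2.resize(t[165:290,240:380],None,fx=5.5,fy=4.8*5.5/4.8*0.86,interpolation=cv2.INTER_CUBIC))
cv2.imwrite("pics/t2.png",cv2.resize(t[165:290,380:510],None,fx=4.8,fy=4.8,interpolation=cv2.INTER_CUBIC))
cv2.imwrite("pics/s1.png",cv2.resize(s[150:330,150:400],None,fx=3.2,fy=3.2,interpolation=cv2.INTER_CUBIC))
E
```

```text
(no output)
```

View pics/t2.png

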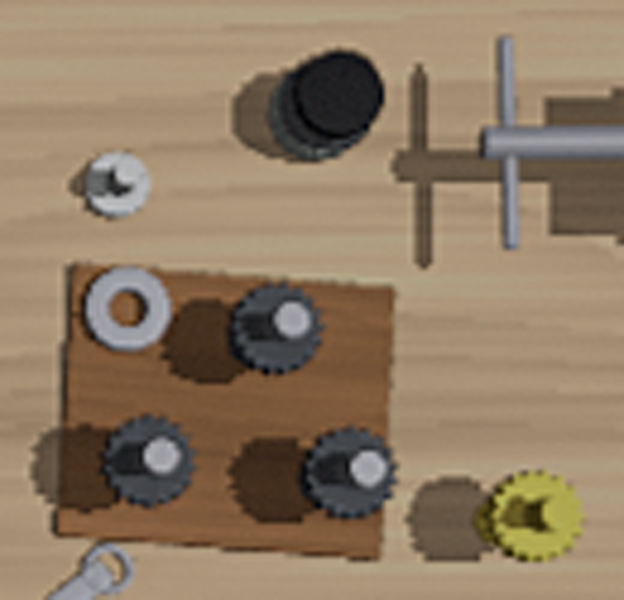

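View pics/s1.png

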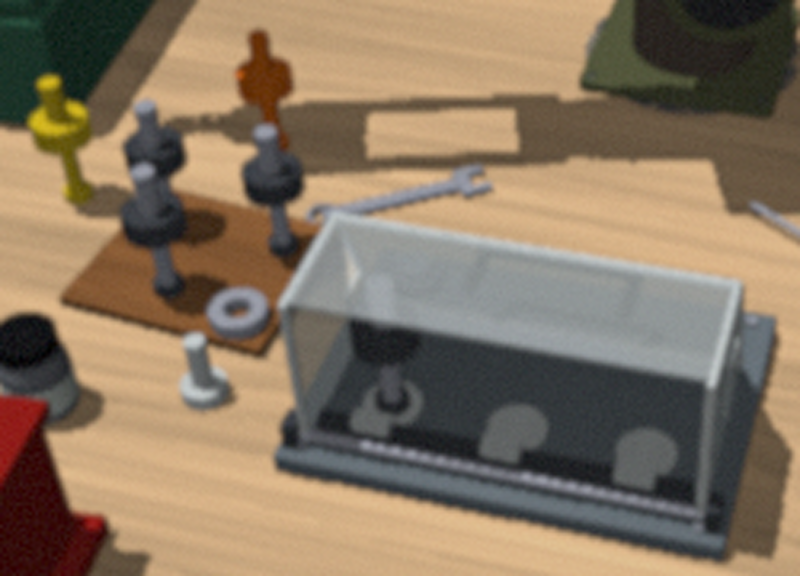

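View pics/t1.png

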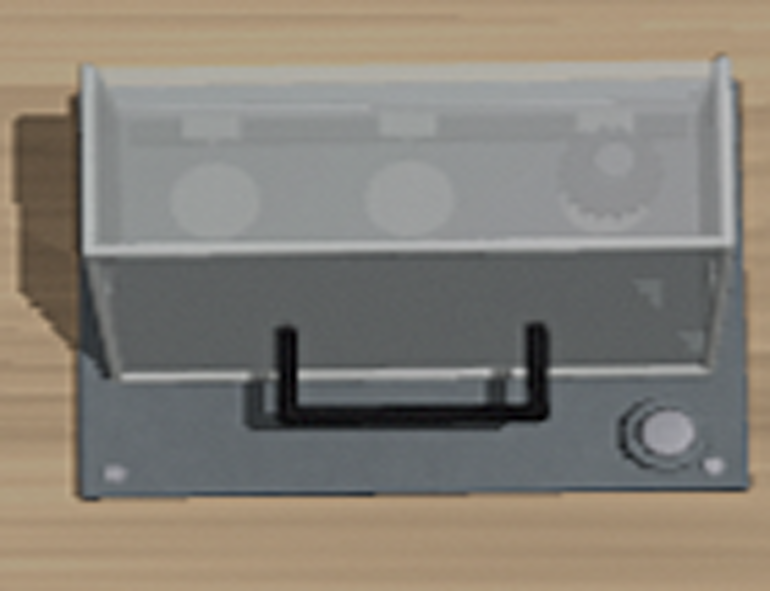

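```bash
cat > h.py <<'E'
from bench import *
import numpy as np, cv2
def ray(n,uv):
    c=get_calibration(n);K=c['camera_matrix'];E=c['extrinsics']
    d=np.linalg.inv(K)@np.array([uv[0],uv[1],1.0]); d=np.array([d[0],-d[1],-d[2]])
    R=E[:3,:3];return -R.T@E[:3,3], R.T@d
def onz(n,uv,z):
    o,d=ray(n,uv);return o+d*(z-o[2])/d[2]
def tri(a,b):
    (o1,d1),(o2,d2)=ray('top',a),ray('side',b)
    A=np.c_[d1,-d2];t=np.linalg.lstsq(A,o2-o1,rcond=None)[0]
    p,q=o1+d1*t[0],o2+d2*t[1];return (p+q)/2,np.linalg.norm(p-q)
def proj(n,p):
    c=get_calibration(n);E=c['extrinsics'];q=E[:3,:3]@np.array(p)+E[:3,3]
    v=c['camera_matrix']@np.array([q[0],-q[1],-q[2]]);return v[:2]/v[2]
def snap(n,name,box=None,f=1):
    im=cv2.cvtColor(get_image(n),cv2.COLOR_RGB2BGR)
    if box: u0,v0,u1,v1=box; im=im[v0:v1,u0:u1]
    cv2.imwrite(f'pics/{name}.png',cv2.resize(im,None,fx=f,fy=f,interpolation=cv2.INTER_CUBIC))
E
python3 - <<'E'
from h import *
np.set_printoptions(precision=4,suppress=True)
t2=lambda u,v:(380+u/4.8-.4,165+v/4.8-.4)
s1=lambda u,v:(150+u/3.2-.35,150+v/3.2-.35)
t1=lambda u,v:(240+u/5.5-.4,165+v/4.73-.4)
for n,a,b in(("A",t2(291,319),s1(145,172)),("B",t2(162,456),s1(266,131)),("C",t2(368,467),s1(147,106))):
    print(n,*tri(a,b),onz('top',a,.144))
for n,a in(("bedFL",(80,497)),("bedFR",(748,490)),("bedRL",(75,93)),("bedRR",(738,80))): print(n,onz('top',t1(*a),.02))
for n,a in(("d left",(216,200)),("d mid",(411,198))): print(n,onz('top',t1(*a),.024))
print('done top',onz('top',t1(615,159),.156), 'tri',tri(t1(615,159),s1(379,283)))
for a in((287,414),(538,412)): print('handle',onz('top',t1(*a),.086))
print('button',*[onz('top',t1(668,432),z) for z in(.04,.05,.06)])
# side discs
print('d mid side',onz('side',s1(514,432),.024),onz('side',s1(645,457),.024))
for n,a in(("board",((70,265),(395,290),(380,558),(55,532))),):
    for q in a: print(n,onz('top',t2(*q),.012))
for q in((161,227),(223,226),(225,278),(162,280)): print('mat',onz('top',q,.004))
print('socket',onz('top',(166,234),.038))
print('plugs',tri((218,190),(425,314)),tri(t2(122,178),s1(196,340)))
print('jar',onz('top',t2(340,93),.08))
E
```

```text
A [ 0.5096 -0.3646  0.1452] 5.4537347448158084e-05 [ 0.5097 -0.3648  0.144 ]
B [ 0.4316 -0.2895  0.1458] 0.0008430037512956124 [ 0.4315 -0.2894  0.144 ]
C [ 0.4243 -0.406   0.1458] 0.0007313206965661622 [ 0.4245 -0.4067  0.144 ]
bedFL [0.4126 0.1607 0.02  ]
bedFR [ 0.4148 -0.1972  0.02  ]
bedRL [0.6677 0.1644 0.02  ]
bedRR [ 0.6736 -0.1954  0.02  ]
d left [0.5984 0.0875 0.024 ]
d mid [ 0.599  -0.0177  0.024 ]
done top [ 0.6007 -0.1209  0.156 ] tri (array([ 0.6009, -0.1221,  0.1572]), np.float64(0.0026507528007216176))
handle [0.4586 0.0465 0.086 ]
handle [ 0.459  -0.0832  0.086 ]
button [ 0.4499 -0.1534  0.04  ] [ 0.4492 -0.1527  0.05  ] [ 0.4484 -0.152   0.06  ]
d mid side [ 0.6033 -0.0207  0.024 ] [0.602  0.0854 0.024 ]
board [ 0.5591 -0.2553  0.012 ]
board [ 0.5422 -0.4563  0.012 ]
board [ 0.3764 -0.4426  0.012 ]
board [ 0.3936 -0.2432  0.012 ]
mat [0.5429 0.4422 0.004 ]
mat [0.5448 0.2563 0.004 ]
mat [0.3891 0.249  0.004 ]
mat [0.3843 0.4364 0.004 ]
socket [0.518 0.418 0.038]
plugs (array([0.6453, 0.2669, 0.0499]), np.float64(0.005019028296526665)) (array([ 0.6066, -0.2841,  0.0622]), np.float64(0.0059636880829131095))
jar [ 0.6531 -0.4104  0.08  ]
```

```bash
python3 -m jog '[[[0,0,30,0,0.5],[0,5,60,5,0.5],[10,30,70,10,0.5],[25,60,70,17,0.5],[45,100,70,24,0.5],[65,140,70,31,0.5],[85,180,70,38,0.5],[105,220,70,45,0.5],[125,260,70,50,0.5],[140,300,70,55,0.5]]]' 40
python3 -m jog '[[[15,40,0,5,0.5],[30,80,0,10,0.5],[45,120,0,10.4,0.5],[60,150,0,10.4,0.5],[72,180,0,10.4,0.5],[80,200,-10,10.4,0.5],[80,205,-25,10.4,0.5],[80,205,-40,10.4,0.5],[80,205,-55,10.4,0.5],[80,205,-70,10.4,0.5]]]'
```

```text
time_s: 1.1
ee_pos: [0.3802, -0.2209, 0.301]
tool_rot: [0.704, 0.063, 0.704, -0.063]
wrist_force: [0.8, -0.6, -0.1]
gripper_width: 0.502
time_s: 2.1
ee_pos: [0.4591, -0.0174, 0.2304]
tool_rot: [0.707, -0.0, 0.707, 0.0]
wrist_force: [-0.8, -0.2, -0.3]
gripper_width: 0.5
```

```bash
python3 -m jog '[[[0,0,-20,0,0.38],[0,0,-40,0,0.38],[0,0,-60,0,0.38],[0,0,-80,0,0.38],[0,0,-100,0,0.38],[0,0,-118,0,0.38],[0,0,-134,0,0.38],[0,0,-150,0,0.38],[0,0,-160,0,0.38],[0,0,-167,0,0.38]]]'
python3 - <<'E'
from h import *
snap('top','th',(240,165,380,290),5)
snap('side','sh',(210,170,410,330),4)
E
```

```text
time_s: 3.1
ee_pos: [0.4591, -0.0177, 0.0634]
tool_rot: [0.707, -0.0, 0.708, 0.0]
wrist_force: [-0.1, -0.0, 0.5]
gripper_width: 0.38
```

View pics/th.png

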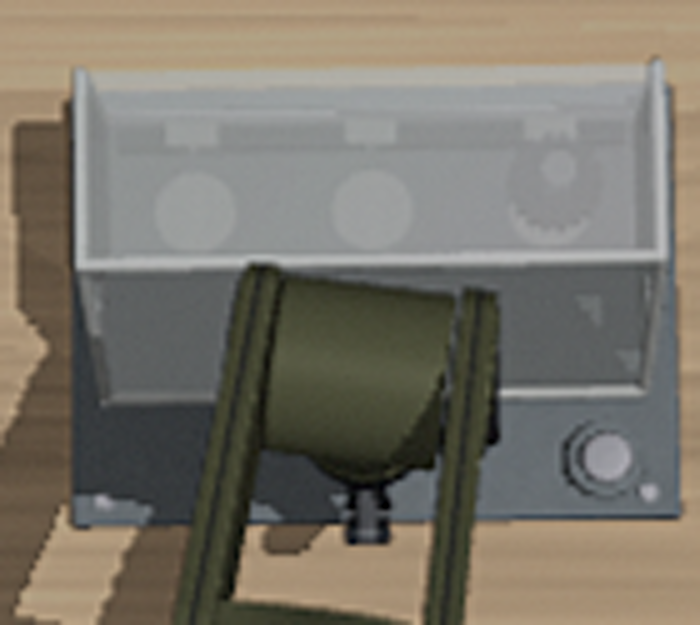

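View pics/sh.png

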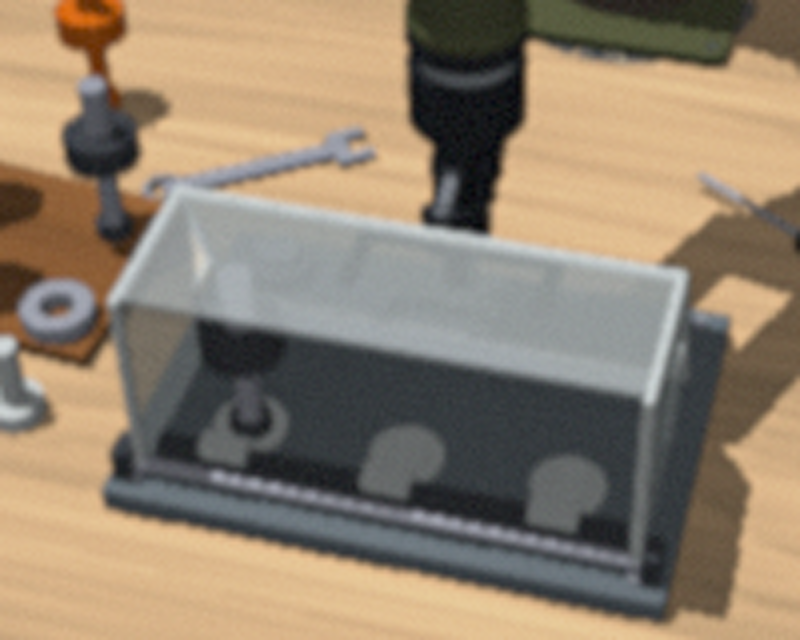

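No contact, and the arm hides the bar. I'll close on it; the finger opening will show whether the bar is held.

```bash
python3 -m jog '[[[0,0,0,0,0],[0,0,0,0,0],[0,0,0,0,0],[0,0,0,0,0],[0,0,0,0,0],[0,0,0,0,0],[0,0,0,0,0],[0,0,0,0,0],[0,0,0,0,0],[0,0,0,0,0]]]' 40
python3 - <<'E'
import numpy as np
c=np.array([655,30]);a0=np.arctan2(50,195)
for t in np.linspace(0,1.68,29)[0:]:
    a=a0+t;p=np.array([-201.3*np.cos(a)+195,201.3*np.sin(a)-50]);print(round(t,2),p.round(0))
E
```

```text
time_s: 4.2
ee_pos: [0.4576, -0.0177, 0.0645]
tool_rot: [0.706, -0.0, 0.708, 0.0]
wrist_force: [-5.1, -0.2, 2.5]
gripper_width: 0.121
0.0 [ 0. -0.]
0.06 [ 3. 12.]
0.12 [ 7. 23.]
0.18 [12. 34.]
0.24 [17. 45.]
0.3 [23. 55.]
0.36 [30. 65.]
0.42 [37. 75.]
0.48 [45. 84.]
0.54 [53. 93.]
0.6 [ 62. 101.]
0.66 [ 72. 109.]
0.72 [ 81. 116.]
0.78 [ 92. 123.]
0.84 [102. 129.]
0.9 [113. 134.]
0.96 [124. 138.]
1.02 [136. 142.]
1.08 [147. 146.]
1.14 [159. 148.]
1.2 [171. 150.]
1.26 [183. 151.]
1.32 [195. 151.]
1.38 [207. 151.]
1.44 [219. 150.]
1.5 [231. 148.]
1.56 [243. 146.]
1.62 [255. 142.]
1.68 [266. 138.]
```

```bash
python3 -m jog '[[[3,0,12,0,0],[7,0,23,0,0],[12,0,34,0,0],[17,0,45,0,0],[23,0,55,0,0],[30,0,65,0,0],[37,0,75,0,0],[45,0,84,0,0],[53,0,93,0,0],[62,0,101,0,0]]]'
```

```text
time_s: 5.2
ee_pos: [0.5154, -0.0172, 0.1648]
tool_rot: [0.703, 0.0, 0.711, 0.001]
wrist_force: [-12.8, 0.3, 5.8]
gripper_width: 0.119
```

```bash
python3 - <<'E'
from h import *
snap('side','s2')
E
```

```text
(no output)
```

View pics/s2.png

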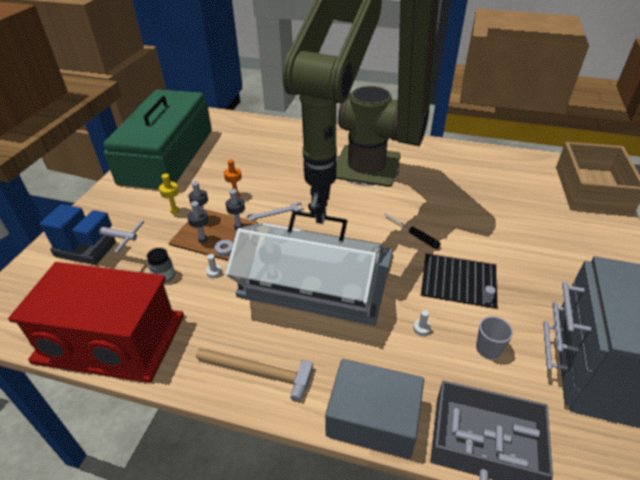

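Guard is lifting, with the bar held in the fingers at about pixel (318,218). I'll carry on along the arc.

```bash
python3 -m jog '[[[10,0,8,0,0],[19,0,15,0,0],[30,0,22,0,0],[40,0,28,0,0],[51,0,33,0,0],[62,0,37,0,0],[74,0,41,0,0],[85,0,45,0,0],[97,0,47,0,0],[109,0,49,0,0]]]'
python3 -m jog '[[[12,0,1,0,0],[24,0,1,0,0],[36,0,1,0,0],[48,0,0,0,0],[60,0,-2,0,0],[72,0,-4,0,0],[84,0,-8,0,0],[95,0,-12,0,0],[98,0,-13,0,0],[98,0,-13,0,0]]]'
python3 - <<'E'
from h import *
snap('side','s3')
E
```

```text
time_s: 6.25
ee_pos: [0.6305, -0.0163, 0.2161]
tool_rot: [0.707, 0.001, 0.707, 0.001]
wrist_force: [-2.9, 3.5, 2.2]
gripper_width: 0.125
time_s: 7.25
ee_pos: [0.7274, -0.016, 0.202]
tool_rot: [0.706, 0.0, 0.708, 0.001]
wrist_force: [-7.9, 5.5, 5.6]
gripper_width: 0.121
```

View pics/s3.png

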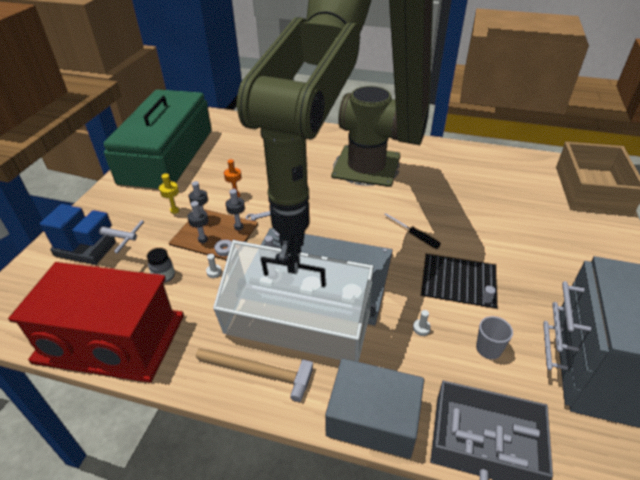

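```bash
python3 -m jog '[[[0,0,0,0,0.38],[0,0,0,0,0.38],[0,0,0,0,0.38],[0,0,10,0,0.38],[0,0,30,0,0.38],[0,0,50,0,0.45],[-15,0,65,0,0.5],[-45,-20,65,0,0.5],[-80,-50,65,0,0.5],[-110,-85,65,0,0.5]]]'
python3 -m jog '[[[-16,-20,0,0,0.5],[-16,-20,0,0,0.5],[-16,-20,0,0,0.5],[-16,-20,0,0,0.5],[-16,-20,0,0,0.5],[-16,-20,0,0,0.5],[-16,-20,0,0,0.5],[-16,-20,0,0,0.5],[-16,-20,0,0,0.5],[-16,-20,0,0,0.5]]]'
python3 - <<'E'
from h import *
snap('side','s4',(160,150,420,350),3)
snap('top','t4',(220,150,400,290),4)
E
```

```text
time_s: 8.3
ee_pos: [0.6161, -0.1025, 0.2671]
tool_rot: [0.707, -0.001, 0.707, 0.001]
wrist_force: [0.2, -0.6, -0.1]
gripper_width: 0.505
time_s: 9.3
ee_pos: [0.6026, -0.1226, 0.2662]
tool_rot: [0.707, -0.0, 0.707, 0.0]
wrist_force: [-0.0, 1.1, 0.8]
gripper_width: 0.498
```

View pics/s4.png

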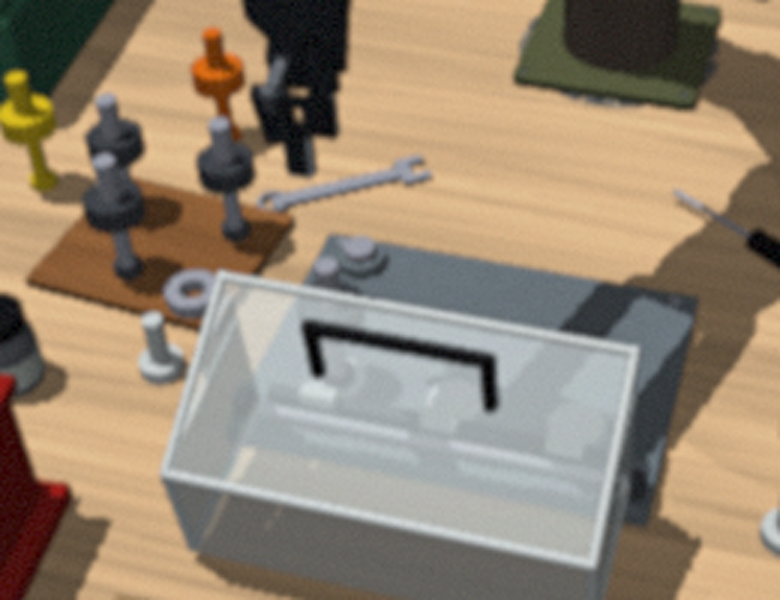

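View pics/t4.png

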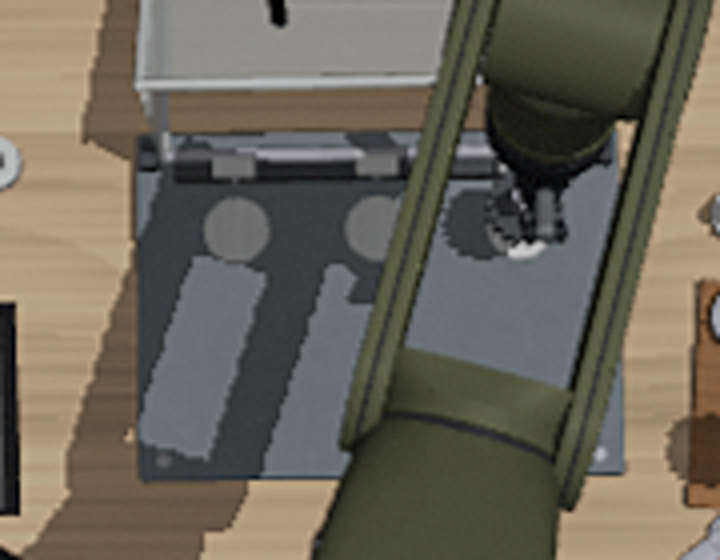

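```bash
python3 -m jog '[[[-2,1,-10,0,0.5],[-2,1,-30,0,0.5],[-2,1,-50,0,0.5],[-2,1,-70,0,0.5],[-2,1,-90,0,0.5],[-2,1,-105,0,0.5],[-2,1,-118,0,0.5],[-2,1,-130,0,0.5],[-2,1,-138,0,0.5],[-2,1,-144,0,0.5]]]'
python3 - <<'E'
from h import *
snap('side','s5',(210,180,350,290),5)
snap('top','t5',(270,150,400,250),5)
E
```

```text
time_s: 10.4
ee_pos: [0.6005, -0.1217, 0.1216]
tool_rot: [0.707, -0.0, 0.707, 0.0]
wrist_force: [-0.6, -0.3, -0.1]
gripper_width: 0.498
```

View pics/s5.png

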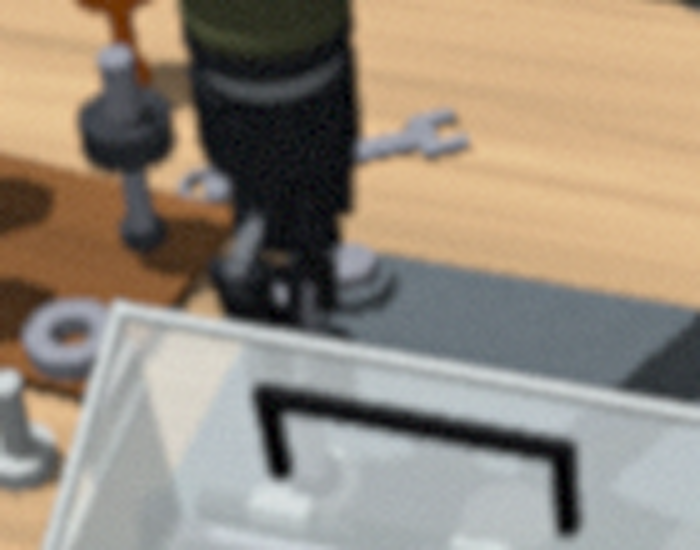

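View pics/t5.png

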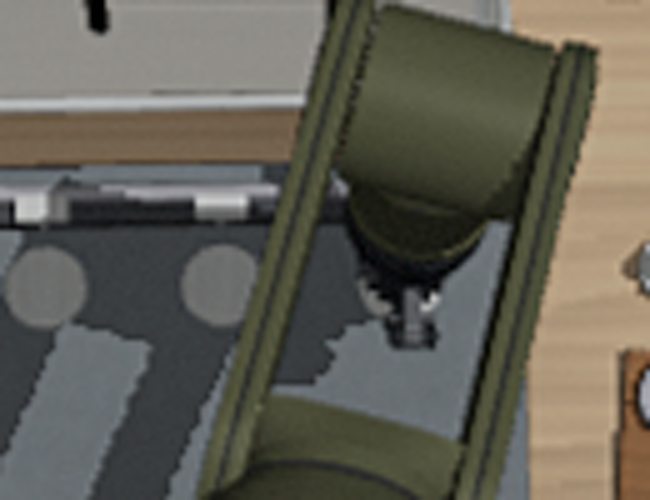

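```bash
python3 -m jog '[[[0,0,0,0,0.42],[0,0,0,0,0.36],[0,0,0,0,0.32],[0,0,0,0,0.29],[0,0,0,0,0.26],[0,0,0,0,0.23],[0,0,0,0,0.2],[0,0,0,0,0.1],[0,0,0,0,0],[0,0,0,0,0]]]' 80
```

```text
time_s: 11.5
ee_pos: [0.6006, -0.1218, 0.1228]
tool_rot: [0.707, -0.0, 0.707, 0.0]
wrist_force: [-1.7, -0.0, 5.5]
gripper_width: 0.213
```

```bash
python3 -m jog '[[[0,0,5,0,0],[0,0,12,0,0],[0,0,20,0,0],[0,0,28,0,0],[0,0,36,0,0],[0,0,44,0,0],[0,0,52,0,0],[0,0,60,0,0],[0,0,66,0,0],[0,0,70,0,0]]]' 90
python3 - <<'E'
from h import *
snap('side','s6',(210,180,350,290),5)
snap('top','t6',(270,150,400,250),5)
E
```

```text
time_s: 12.5
ee_pos: [0.6008, -0.1218, 0.1931]
tool_rot: [0.707, -0.0, 0.707, 0.0]
wrist_force: [0.2, 0.2, -5.0]
gripper_width: 0.212
```

View pics/s6.png

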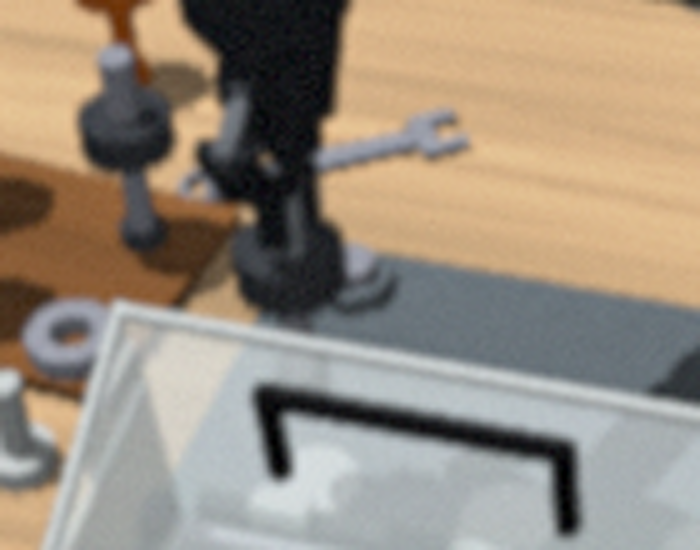

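View pics/t6.png

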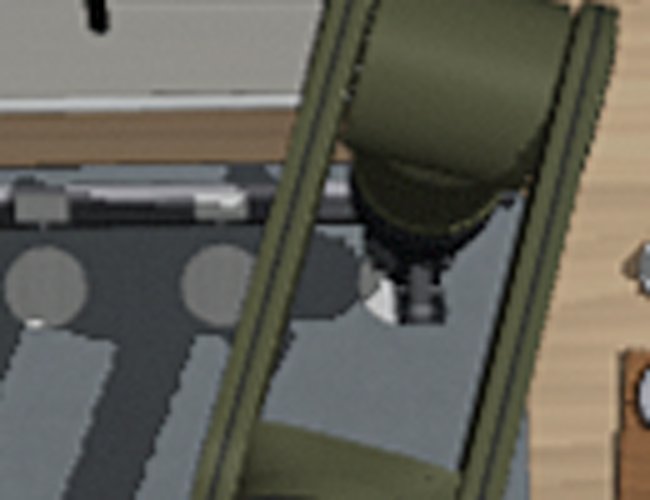

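```bash
python3 -m jog '[[[-2,3,5,0,0],[-6,12,10,0,0],[-12,27,15,0,0],[-19,47,15,0,0],[-27,71,15,0,0],[-36,97,15,0,0],[-45,124,15,0,0],[-54,151,15,0,0],[-63,178,15,0,0],[-72,205,15,0,0]]]' 
python3 -m jog '[[[-9,27,0,0,0],[-18,54,0,0,0],[-27,81,0,0,0],[-36,108,0,0,0],[-45,135,0,0,0],[-54,162,0,0,0],[-61,188,0,0,0],[-67,210,0,0,0],[-71,226,0,0,0],[-73,240,0,0,0]]]'
python3 -m jog '[[[-1,5,-5,0,0],[-1,7,-15,0,0],[-1,7,-25,0,0],[-1,7,-35,0,0],[-1,7,-45,0,0],[-1,7,-55,0,0],[-1,7,-65,0,0],[-1,7,-73,0,0],[-1,7,-80,0,0],[-1,7,-83,0,0]]]'
python3 - <<'E'
from h import *
snap('side','s7',(380,170,560,330),4)
snap('top','t7',(130,180,300,310),4)
s=onz
print(onz('top',(278.6,207),.024),onz('top',(313.6,206.6),.024))
E
```

```text
time_s: 13.6
ee_pos: [0.527, 0.0855, 0.2077]
tool_rot: [0.707, -0.0, 0.707, 0.001]
wrist_force: [0.3, -0.5, -5.3]
gripper_width: 0.209
time_s: 14.6
ee_pos: [0.4542, 0.3245, 0.2076]
tool_rot: [0.707, -0.001, 0.707, 0.001]
wrist_force: [1.3, -1.0, -4.4]
gripper_width: 0.209
time_s: 15.6
ee_pos: [0.4543, 0.3301, 0.1234]
tool_rot: [0.707, -0.0, 0.707, -0.0]
wrist_force: [-0.3, 0.2, -4.1]
gripper_width: 0.207
[0.59803669 0.08833908 0.024     ] [ 0.59856261 -0.01554185  0.024     ]
```

View pics/s7.png

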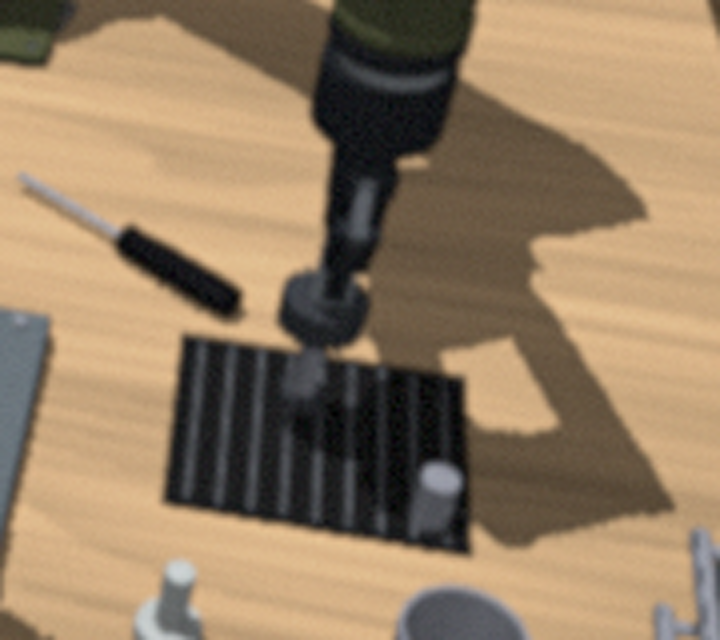

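View pics/t7.png

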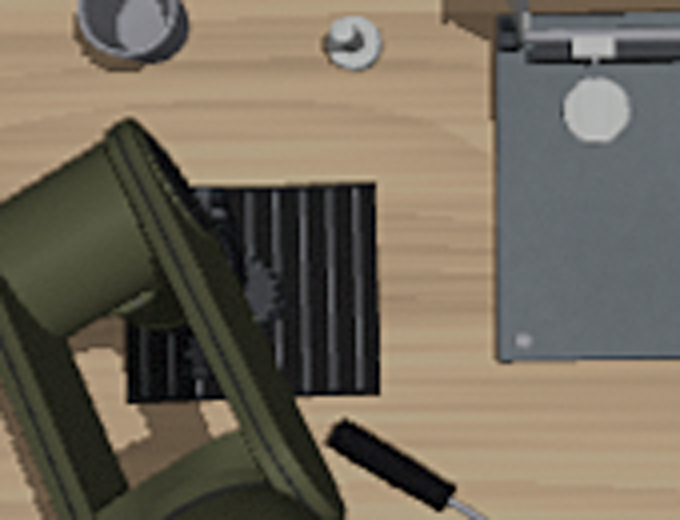

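```bash
python3 -m jog '[[[0,0,-3,0,0],[0,0,-6,0,0],[0,0,-9,0,0],[0,0,-12,0,0],[0,0,-14,0,0],[0,0,-16,0,0],[0,0,-17,0,0],[0,0,-18,0,0],[0,0,-18,0,0],[0,0,-18,0,0]]]'
python3 -m jog '[[[0,0,-0.5,0,0],[0,0,-1,0,0],[0,0,-1.5,0,0],[0,0,-2,0,0],[0,0,-2,0,0],[0,0,-2,0,0],[0,0,-2,0,0],[0,0,-2,0,0],[0,0,-2,0,0],[0,0,-2,0,0]]]'
```

```text
time_s: 16.7
ee_pos: [0.4546, 0.3303, 0.1064]
tool_rot: [0.707, -0.0, 0.707, 0.0]
wrist_force: [-0.3, -0.3, -3.7]
gripper_width: 0.21
time_s: 17.7
ee_pos: [0.4546, 0.3303, 0.1043]
tool_rot: [0.707, -0.0, 0.707, 0.0]
wrist_force: [-0.5, -0.1, -4.7]
gripper_width: 0.209
```

```bash
python3 -m jog '[[[0,0,-0.3,0,0],[0,0,-0.6,0,0],[0,0,-0.9,0,0],[0,0,-1.2,0,0],[0,0,-1.5,0,0],[0,0,-1.5,0,0],[0,0,-1.5,0,0],[0,0,-1.5,0,0],[0,0,-1.5,0,0],[0,0,-1.5,0,0]]]'
```

```text
time_s: 18.7
ee_pos: [0.4546, 0.3303, 0.1028]
tool_rot: [0.707, -0.0, 0.707, 0.0]
wrist_force: [-0.2, -0.7, -3.9]
gripper_width: 0.205
```

```bash
python3 -m jog '[[[0,0,-0.3,0,0],[0,0,-0.6,0,0],[0,0,-1,0,0],[0,0,-1,0,0],[0,0,-1,0,0],[0,0,-1,0,0],[0,0,-1,0,0],[0,0,-1,0,0],[0,0,-1,0,0],[0,0,-1,0,0]]]'
```

```text
time_s: 19.7
ee_pos: [0.4547, 0.3304, 0.1028]
tool_rot: [0.707, 0.0, 0.707, 0.0]
wrist_force: [-2.3, -0.3, 6.2]
gripper_width: 0.21
```

```bash
python3 -m jog '[[[0,0,0.3,0,0.24],[0,0,0.3,0,0.27],[0,0,0.3,0,0.3],[0,0,0.3,0,0.35],[0,0,0.3,0,0.4],[0,0,0.3,0,0.45],[0,0,0.3,0,0.5],[0,0,0.3,0,0.55],[0,0,0.3,0,0.55],[0,0,0.3,0,0.55]]]'
python3 -m jog '[[[0,0,5,0,0.55],[0,0,15,0,0.55],[0,0,30,0,0.55],[0,0,45,0,0.55],[0,0,65,0,0.55],[0,0,85,0,0.55],[0,0,105,0,0.55],[0,-10,120,0,0.55],[0,-25,130,0,0.55],[0,-50,130,0,0.5]]]'
python3 - <<'E'
from h import *
snap('side','s8',(380,170,560,330),4)
snap('top','t8',(130,150,510,310),2)
E
```

```text
time_s: 20.7
ee_pos: [0.4546, 0.3303, 0.1021]
tool_rot: [0.707, -0.0, 0.707, 0.0]
wrist_force: [0.0, 0.3, 0.4]
gripper_width: 0.552
time_s: 21.7
ee_pos: [0.4557, 0.2807, 0.2344]
tool_rot: [0.709, 0.0, 0.706, 0.001]
wrist_force: [0.4, -0.3, 0.1]
gripper_width: 0.505
```

View pics/s8.png

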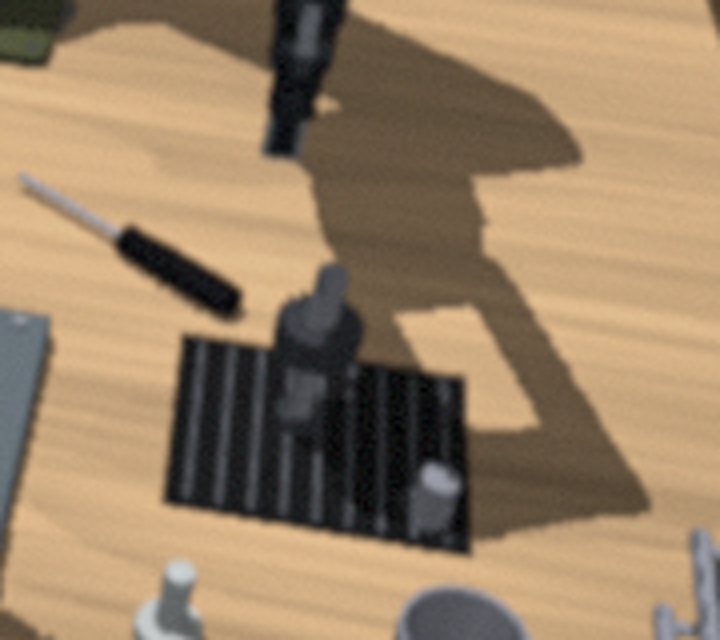

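View pics/t8.png

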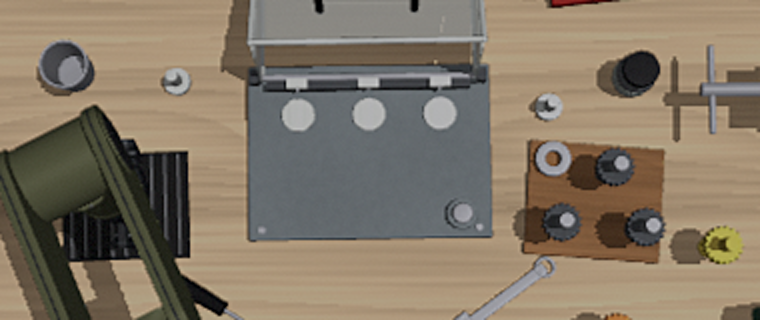

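```bash
python3 - <<'E'
from h import *
for z in(.004,.084,.136):
    p=proj('side',(.4546,.3303,z));print(((p-[380,170])*4).round())
def cen(box,thr):
    im=cv2.cvtColor(get_image('top'),cv2.COLOR_RGB2HSV);u0,v0,u1,v1=box
    m=((im[v0:v1,u0:u1,2]>thr)&(im[v0:v1,u0:u1,1]<40)).astype(np.uint8)
    n,l,st,c=cv2.connectedComponentsWithStats(m)
    i=1+np.argmax(st[1:,4]);return c[i]+[u0,v0],st[i]
for b in((262,195,295,220),(300,195,330,220),(336,195,366,220)):
    c,st=cen(b,140);print(c,st,onz('top',c,.024))
E
```

```text
[296. 420.]
[319. 333.]
[334. 272.]
[278.64179104 206.90547264] [  9   4  16  16 201] [0.59831916 0.08821502 0.024     ]
[314.14634146 206.40487805] [  6   4  17  16 205] [ 0.5991367  -0.01716591  0.024     ]
[349.625      205.95673077] [  6   3  16  17 208] [ 0.59979721 -0.12241335  0.024     ]
```

```bash
python3 - <<'E'
from h import *
im=cv2.cvtColor(get_image('top'),cv2.COLOR_RGB2HSV)
for n,(u,v) in dict(A=(441,231),B=(413,260),C=(456,262)).items():
    w=im[v-8:v+9,u-8:u+9];m=((w[...,2]>120)&(w[...,1]<40)).astype(np.uint8)
    k,l,st,c=cv2.connectedComponentsWithStats(m);i=1+np.argmax(st[1:,4])
    p=c[i]+[u-8,v-8];print(n,p,st[i],onz('top',p,.144))
E
```

```text
A [440.58536585 231.02439024] [ 4  5  8  7 41] [ 0.50983554 -0.36583566  0.144     ]
B [413.12195122 259.31707317] [ 5  4  8  7 41] [ 0.4322958  -0.28879365  0.144     ]
C [456.33333333 262.        ] [ 5  5  8  7 42] [ 0.42422825 -0.4068798   0.144     ]
```

```bash
python3 -m jog '[[[0,-15,0,0,0.5],[0,-45,0,0,0.5],[0,-85,0,0,0.5],[0,-125,0,0,0.5],[0,-165,0,0,0.5],[0,-205,0,0,0.5],[0,-245,0,0,0.5],[0,-285,0,0,0.5],[-3,-325,0,0,0.5],[-6,-365,0,0,0.5]]]'
python3 -m jog '[[[-4,-40,0,0,0.5],[-8,-80,0,0,0.5],[-12,-120,0,0,0.5],[-14,-155,0,0,0.5],[-16,-180,0,0,0.5],[-18,-195,0,0,0.5],[-18,-204,0,0,0.5],[-18,-204,-10,0,0.5],[-18,-204,-20,0,0.5],[-18,-204,-24,0,0.5]]]'
```

```text
time_s: 23.0
ee_pos: [0.4479, -0.0866, 0.232]
tool_rot: [0.707, -0.0, 0.707, 0.0]
wrist_force: [0.1, 0.4, 0.8]
gripper_width: 0.504
time_s: 24.0
ee_pos: [0.4297, -0.2867, 0.2063]
tool_rot: [0.706, 0.0, 0.708, 0.002]
wrist_force: [0.3, 0.3, -0.0]
gripper_width: 0.499
```

```bash
python3 -m jog '[[[1,0,0,0,0.5],[1,0,-12,0,0.5],[1,0,-26,0,0.5],[1,0,-40,0,0.5],[1,0,-55,0,0.5],[1,0,-70,0,0.5],[1,0,-82,0,0.5],[1,0,-91,0,0.5],[1,0,-97,0,0.5],[1,0,-97,0,0.5]]]'
python3 - <<'E'
from h import *
print(observe()['ee_pos'])
snap('side','s9',(180,150,320,260),5)
snap('top','t9',(370,190,500,290),5)
E
```

```text
time_s: 25.0
ee_pos: [0.4313, -0.2884, 0.1103]
tool_rot: [0.707, 0.0, 0.707, 0.0]
wrist_force: [0.1, -0.1, -0.7]
gripper_width: 0.502
[ 0.43125878 -0.28838654  0.11033684]
```

View pics/s9.png

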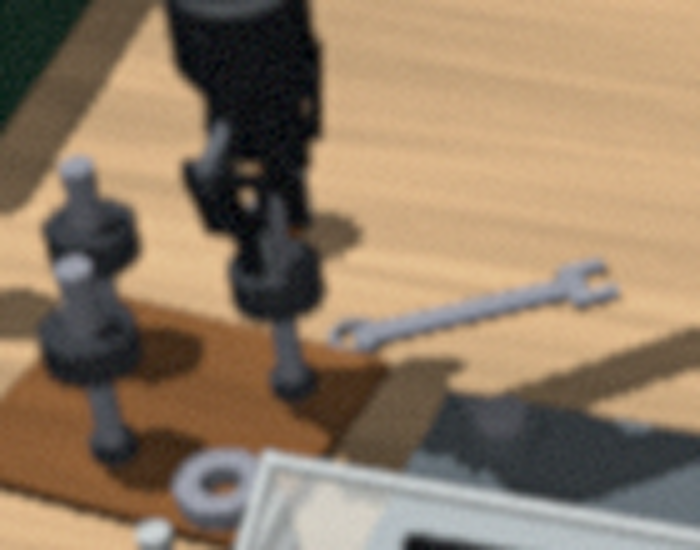

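View pics/t9.png

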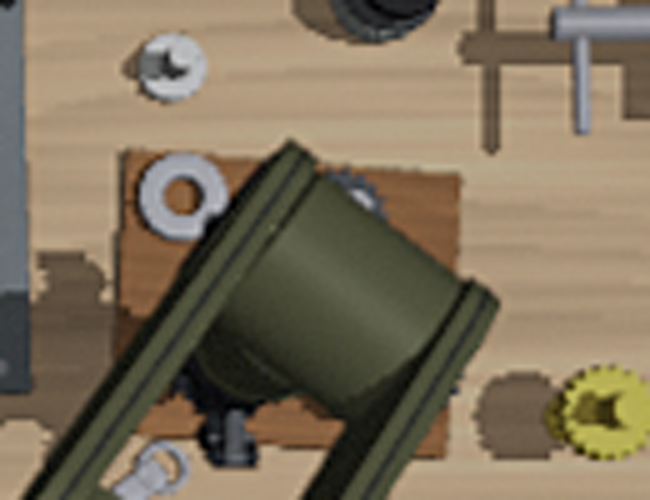

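Fingers straddle shaft B's stub, at about (275,220) in the side crop. I'll close and lift.

```bash
python3 -m jog '[[[0,0,0,0,0.42],[0,0,0,0,0.36],[0,0,0,0,0.32],[0,0,0,0,0.29],[0,0,0,0,0.26],[0,0,0,0,0.23],[0,0,0,0,0.2],[0,0,0,0,0.1],[0,0,0,0,0],[0,0,0,0,0]]]' 90
python3 -m jog '[[[0,0,4,0,0],[0,0,10,0,0],[0,0,18,0,0],[0,0,27,0,0],[0,0,36,0,0],[0,0,45,0,0],[0,0,54,0,0],[0,0,63,0,0],[0,0,69,0,0],[0,0,72,0,0]]]' 90
python3 -m jog '[[[2,4,6,0,0],[6,14,12,0,0],[13,30,16,0,0],[22,50,18,0,0],[32,73,18,0,0],[42,96,18,0,0],[52,119,18,0,0],[62,142,18,0,0],[72,165,18,0,0],[82,188,18,0,0]]]'
python3 -m jog '[[[11,24,0,0,0],[22,49,0,0,0],[33,74,0,0,0],[44,99,0,0,0],[54,123,0,0,0],[64,146,0,0,0],[72,166,0,0,0],[79,180,0,0,0],[84,187,0,0,0],[85,189,0,0,0]]]'
python3 - <<'E'
from h import *
snap('side','s10',(160,150,420,350),3)
snap('top','t10',(220,150,400,290),4)
E
```

```text
time_s: 26.1
ee_pos: [0.4315, -0.2888, 0.1114]
tool_rot: [0.707, -0.0, 0.707, 0.0]
wrist_force: [-2.3, 0.2, 5.3]
gripper_width: 0.207
time_s: 27.1
ee_pos: [0.4319, -0.2889, 0.184]
tool_rot: [0.707, -0.0, 0.707, -0.0]
wrist_force: [1.0, -0.1, -6.0]
gripper_width: 0.206
time_s: 28.1
ee_pos: [0.5137, -0.0987, 0.2012]
tool_rot: [0.707, -0.0, 0.707, 0.0]
wrist_force: [0.4, -0.8, -5.3]
gripper_width: 0.21
time_s: 29.1
ee_pos: [0.599, 0.0891, 0.201]
tool_rot: [0.707, -0.001, 0.707, 0.0]
wrist_force: [0.8, 0.8, -5.4]
gripper_width: 0.212
```

View pics/s10.png

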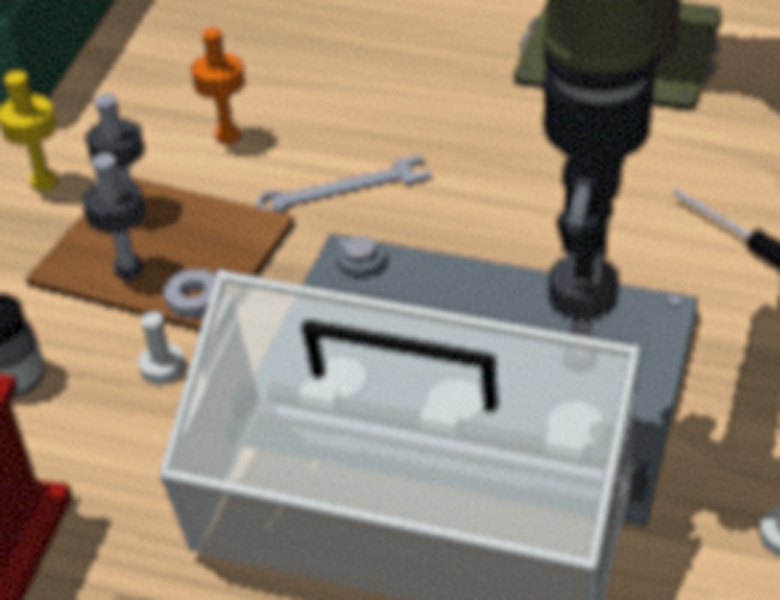

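View pics/t10.png

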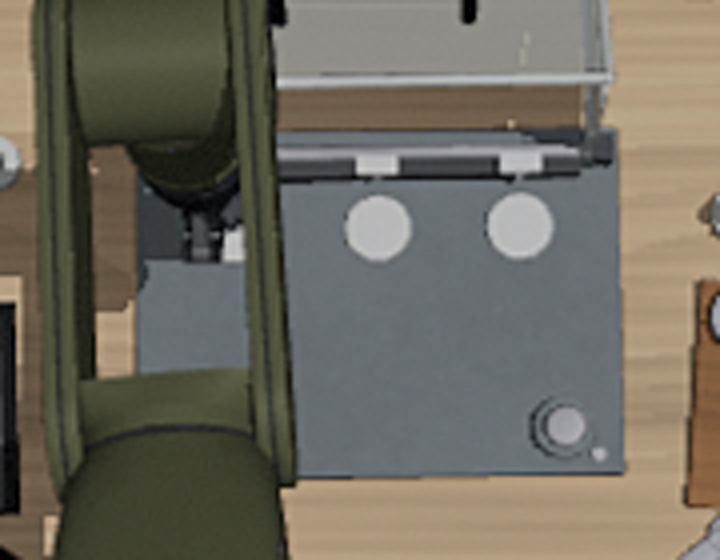

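```bash
python3 -m jog '[[[-0.7,-0.9,-4,0,0],[-0.7,-0.9,-12,0,0],[-0.7,-0.9,-21,0,0],[-0.7,-0.9,-30,0,0],[-0.7,-0.9,-40,0,0],[-0.7,-0.9,-50,0,0],[-0.7,-0.9,-59,0,0],[-0.7,-0.9,-67,0,0],[-0.7,-0.9,-72,0,0],[-0.7,-0.9,-74,0,0]]]'
python3 -m jog '[[[0,0,-0.5,0,0],[0,0,-1,0,0],[0,0,-1.5,0,0],[0,0,-2,0,0],[0,0,-2.5,0,0],[0,0,-2.5,0,0],[0,0,-2.5,0,0],[0,0,-2.5,0,0],[0,0,-2.5,0,0],[0,0,-2.5,0,0]]]'
python3 - <<'E'
from h import *
snap('side','s11',(290,200,410,310),5)
snap('top','t11',(240,180,340,250),6)
for z in (.024,.034):
  p=proj('side',(.5983,.0882,z));print((p-[290,200])*5)
E
```

```text
time_s: 30.2
ee_pos: [0.5976, 0.0874, 0.1263]
tool_rot: [0.707, -0.0, 0.707, 0.0]
wrist_force: [-0.3, -1.0, -5.4]
gripper_width: 0.21
time_s: 31.2
ee_pos: [0.5979, 0.0874, 0.1246]
tool_rot: [0.707, -0.0, 0.707, 0.0]
wrist_force: [0.6, -0.5, -4.6]
gripper_width: 0.209
[313.18136781 458.07781447]
[313.87734299 444.62250374]
```

View pics/s11.png

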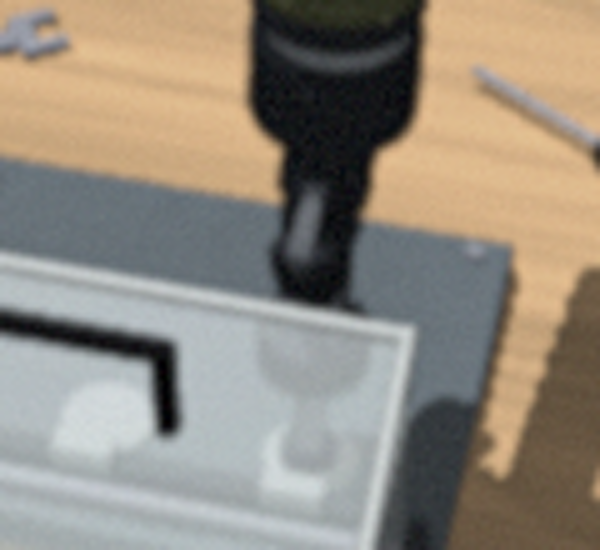

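View pics/t11.png

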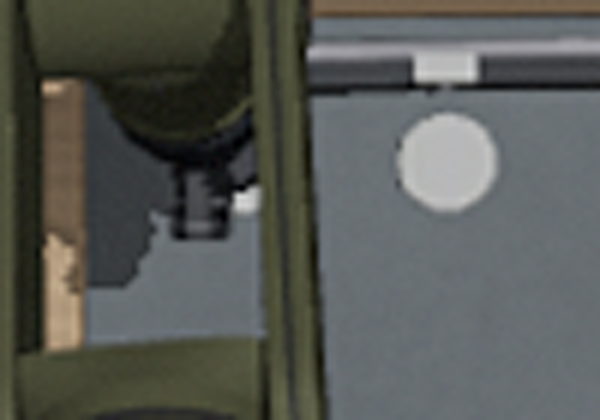

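```bash
python3 -m jog '[[[0.4,0.8,0,0,0],[0.4,0.8,-0.5,0,0],[0.4,0.8,-1,0,0],[0.4,0.8,-1.3,0,0],[0.4,0.8,-1.6,0,0],[0.4,0.8,-1.6,0,0],[0.4,0.8,-1.6,0,0],[0.4,0.8,-1.6,0,0],[0.4,0.8,-1.6,0,0],[0.4,0.8,-1.6,0,0]]]'
```

```text
time_s: 32.3
ee_pos: [0.5984, 0.0882, 0.1235]
tool_rot: [0.707, -0.0, 0.707, 0.0]
wrist_force: [-1.8, -0.2, 4.0]
gripper_width: 0.206
```

Contact: Fz changed from −5 to +4 N. I'll release and retreat.

```bash
python3 -m jog '[[[0,0,0,0,0.24],[0,0,0,0,0.27],[0,0,0,0,0.3],[0,0,0,0,0.35],[0,0,0,0,0.4],[0,0,0,0,0.45],[0,0,0,0,0.5],[0,0,0,0,0.52],[0,0,0,0,0.52],[0,0,0,0,0.52]]]'
python3 -m jog '[[[0,0,5,0,0.52],[0,0,15,0,0.52],[0,0,30,0,0.52],[0,0,45,0,0.52],[0,0,60,0,0.52],[0,0,75,0,0.52],[0,-5,85,0,0.52],[-5,-25,95,0,0.52],[-10,-55,100,0,0.52],[-18,-90,100,0,0.5]]]'
python3 - <<'E'
from h import *
snap('side','s12',(160,150,420,350),3)
snap('top','t12',(220,150,400,290),4)
E
```

```text
time_s: 33.3
ee_pos: [0.5983, 0.0882, 0.123]
tool_rot: [0.707, -0.0, 0.707, 0.0]
wrist_force: [-0.4, 0.6, -1.1]
gripper_width: 0.522
time_s: 34.3
ee_pos: [0.5811, -0.0023, 0.2246]
tool_rot: [0.708, -0.001, 0.706, 0.001]
wrist_force: [1.1, -0.6, -0.1]
gripper_width: 0.501
```

View pics/s12.png

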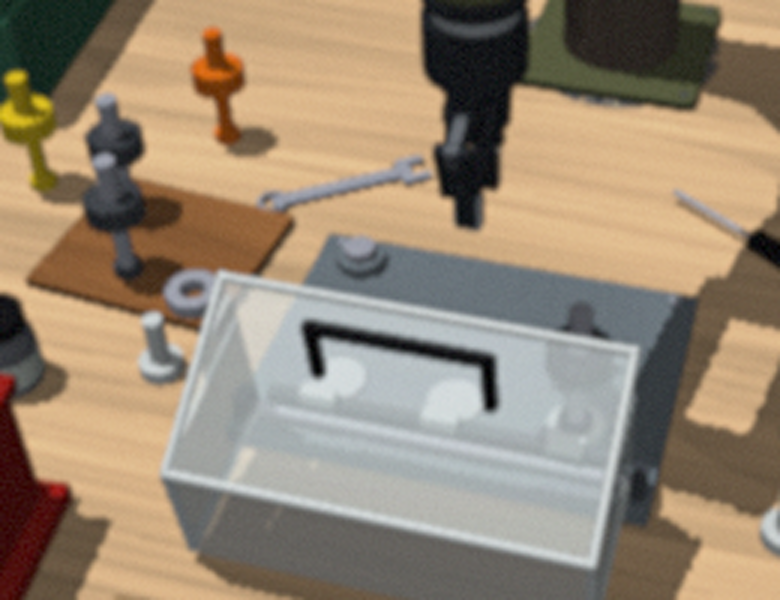

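View pics/t12.png

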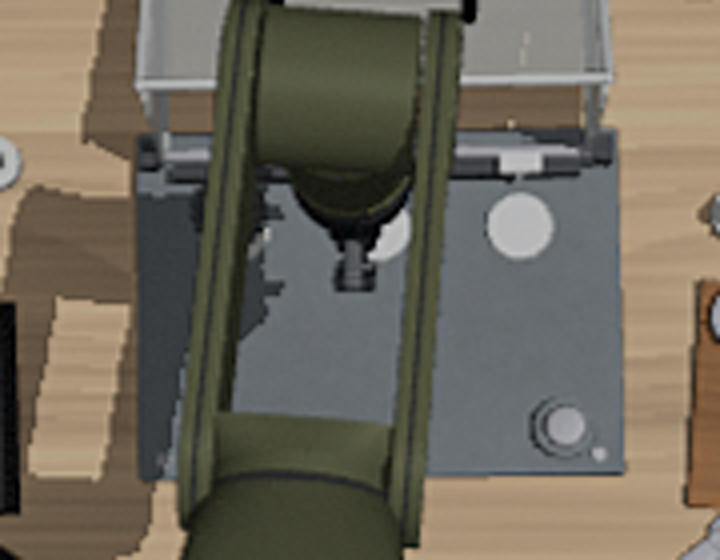

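Shaft B stands on the left disc, at about (580,350) in the side crop. Shaft A is next.

```bash
python3 -m jog '[[[-7,-35,0,0,0.5],[-15,-75,0,0,0.5],[-23,-115,0,0,0.5],[-31,-155,0,0,0.5],[-39,-195,0,0,0.5],[-47,-235,0,0,0.5],[-55,-275,0,0,0.5],[-62,-310,0,0,0.5],[-68,-340,0,0,0.5],[-71,-363,0,0,0.5]]]'
python3 -m jog '[[[0,0,0,0,0.5],[0,0,0,0,0.5],[0,0,0,0,0.5],[0,0,-5,0,0.5],[0,0,-15,0,0.5],[0,0,-25,0,0.5],[0,0,-35,0,0.5],[0,0,-40,0,0.5],[0,0,-40,0,0.5],[0,0,-40,0,0.5]]]'
```

```text
time_s: 35.4
ee_pos: [0.5088, -0.3667, 0.2232]
tool_rot: [0.707, 0.0, 0.707, -0.0]
wrist_force: [0.5, -0.0, -0.0]
gripper_width: 0.502
time_s: 36.4
ee_pos: [0.5093, -0.3649, 0.1828]
tool_rot: [0.707, -0.0, 0.707, 0.0]
wrist_force: [-0.5, 0.0, 0.5]
gripper_width: 0.503
```

```bash
python3 -m jog '[[[0.4,-0.4,-6,0,0.5],[0.4,-0.4,-14,0,0.5],[0.4,-0.4,-24,0,0.5],[0.4,-0.4,-34,0,0.5],[0.4,-0.4,-44,0,0.5],[0.4,-0.4,-53,0,0.5],[0.4,-0.4,-61,0,0.5],[0.4,-0.4,-68,0,0.5],[0.4,-0.4,-73,0,0.5],[0.4,-0.4,-73,0,0.5]]]'
python3 - <<'E'
from h import *
snap('side','s13',(150,150,290,260),5)
snap('top','t13',(370,170,500,290),4)
E
```

```text
time_s: 37.4
ee_pos: [0.5093, -0.3649, 0.1091]
tool_rot: [0.707, 0.0, 0.708, 0.0]
wrist_force: [0.7, 0.5, 0.2]
gripper_width: 0.5
```

View pics/s13.png

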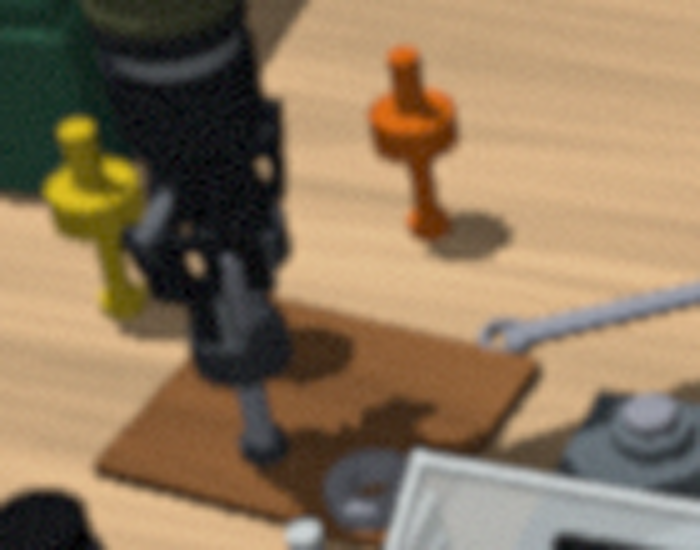

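View pics/t13.png

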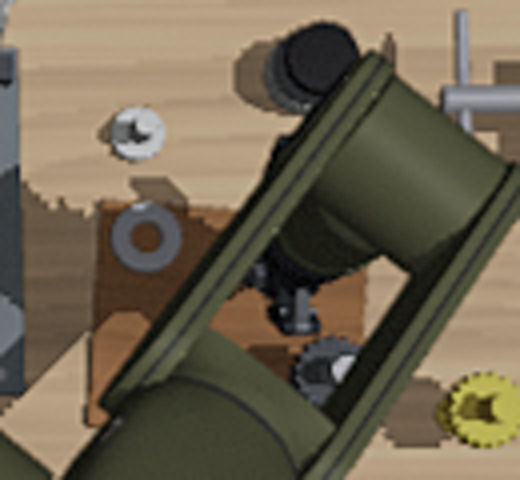

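```bash
python3 -m jog '[[[0,0,0,0,0.42],[0,0,0,0,0.36],[0,0,0,0,0.32],[0,0,0,0,0.29],[0,0,0,0,0.26],[0,0,0,0,0.23],[0,0,0,0,0.2],[0,0,0,0,0.1],[0,0,0,0,0],[0,0,0,0,0]]]' 90
python3 -m jog '[[[0,0,4,0,0],[0,0,10,0,0],[0,0,18,0,0],[0,0,27,0,0],[0,0,36,0,0],[0,0,45,0,0],[0,0,54,0,0],[0,0,63,0,0],[0,0,69,0,0],[0,0,72,0,0]]]'
python3 -m jog '[[[1,4,6,0,0],[3,12,12,0,0],[6,25,16,0,0],[10,42,18,0,0],[15,60,18,0,0],[20,79,18,0,0],[25,98,18,0,0],[30,117,18,0,0],[35,136,18,0,0],[40,155,18,0,0]]]'
python3 -m jog '[[[5,20,0,0,0],[10,41,0,0,0],[15,63,0,0,0],[21,85,0,0,0],[27,107,0,0,0],[33,129,0,0,0],[39,151,0,0,0],[44,170,0,0,0],[48,184,0,0,0],[50,192,0,0,0]]]'
python3 - <<'E'
from h import *
snap('side','s14',(160,150,420,350),3)
snap('top','t14',(220,150,400,290),4)
E
```

```text
time_s: 38.5
ee_pos: [0.5096, -0.3653, 0.1104]
tool_rot: [0.707, -0.0, 0.707, 0.0]
wrist_force: [-2.2, -0.6, 5.7]
gripper_width: 0.207
time_s: 39.5
ee_pos: [0.51, -0.3655, 0.183]
tool_rot: [0.707, -0.0, 0.707, -0.0]
wrist_force: [-0.2, 0.7, -5.0]
gripper_width: 0.208
time_s: 40.5
ee_pos: [0.5497, -0.2075, 0.1997]
tool_rot: [0.707, -0.0, 0.707, 0.001]
wrist_force: [-0.3, 0.0, -5.8]
gripper_width: 0.211
time_s: 41.5
ee_pos: [0.5995, -0.0159, 0.1998]
tool_rot: [0.707, -0.001, 0.707, 0.001]
wrist_force: [-0.5, 0.6, -5.3]
gripper_width: 0.211
```

View pics/s14.png

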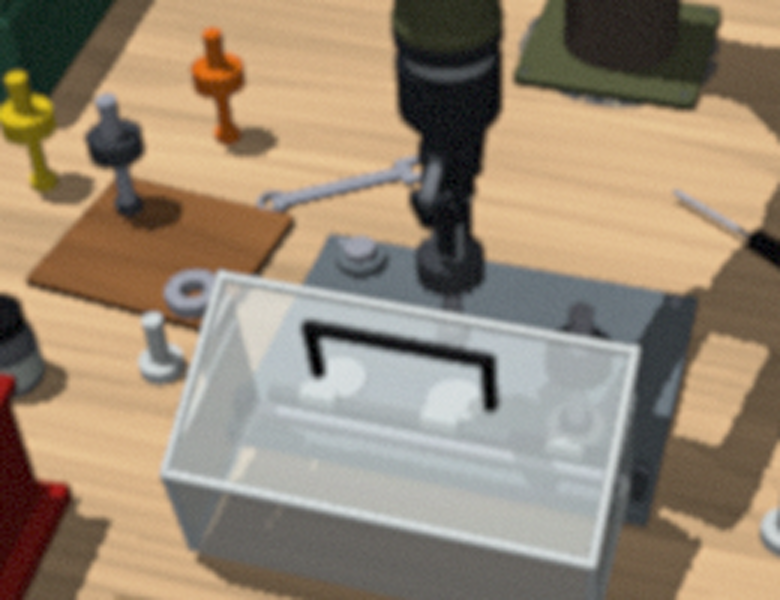

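View pics/t14.png

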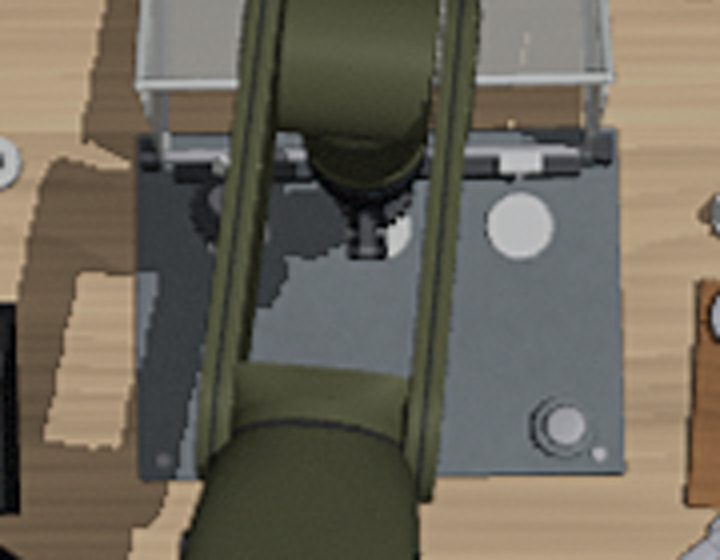

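```bash
python3 -m jog '[[[0,0,-4,0,0],[0,0,-12,0,0],[0,0,-21,0,0],[0,0,-30,0,0],[0,0,-40,0,0],[0,0,-50,0,0],[0,0,-59,0,0],[0,0,-67,0,0],[0,0,-72,0,0],[0,0,-74,0,0]]]'
python3 -m jog '[[[0,0,0,0,0],[0,0,0,0,0],[0,0,-0.5,0,0],[0,0,-1,0,0],[0,0,-1.5,0,0],[0,0,-1.5,0,0],[0,0,-1.5,0,0],[0,0,-1.5,0,0],[0,0,-1.5,0,0],[0,0,-1.5,0,0]]]'
```

```text
time_s: 42.6
ee_pos: [0.5994, -0.0181, 0.1252]
tool_rot: [0.707, -0.0, 0.707, 0.0]
wrist_force: [0.2, -0.8, -6.0]
gripper_width: 0.212
time_s: 43.6
ee_pos: [0.5997, -0.0182, 0.1245]
tool_rot: [0.707, -0.0, 0.707, 0.0]
wrist_force: [0.0, -0.0, -5.2]
gripper_width: 0.211
```

```bash
python3 -m jog '[[[-0.5,1,0,0,0],[-0.5,1,-0.5,0,0],[-0.5,1,-1,0,0],[-0.5,1,-1.4,0,0],[-0.5,1,-1.8,0,0],[-0.5,1,-2.2,0,0],[-0.5,1,-2.2,0,0],[-0.5,1,-2.2,0,0],[-0.5,1,-2.2,0,0],[-0.5,1,-2.2,0,0]]]'
python3 - <<'E'
from h import *
snap('side','s15',(260,200,380,310),5)
snap('top','t15',(260,180,340,250),6)
E
```

```text
time_s: 44.6
ee_pos: [0.5992, -0.0172, 0.1224]
tool_rot: [0.707, -0.0, 0.707, 0.0]
wrist_force: [-0.9, 0.5, -3.9]
gripper_width: 0.205
```

View pics/s15.png

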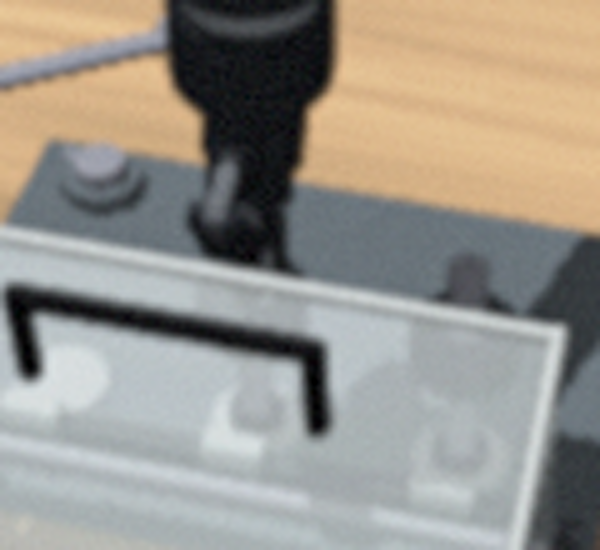

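```bash
python3 -m jog '[[[0,0,-0.3,0,0],[0,0,-0.6,0,0],[0,0,-0.9,0,0],[0,0,-1,0,0],[0,0,-1,0,0],[0,0,-1,0,0],[0,0,-1,0,0],[0,0,-1,0,0],[0,0,-1,0,0],[0,0,-1,0,0]]]'
```

```text
time_s: 45.7
ee_pos: [0.5993, -0.0173, 0.1224]
tool_rot: [0.707, -0.0, 0.707, 0.0]
wrist_force: [-3.8, 0.2, 5.3]
gripper_width: 0.212
```

Contact. Release and retreat.

```bash
python3 -m jog '[[[0,0,0,0,0.24],[0,0,0,0,0.27],[0,0,0,0,0.3],[0,0,0,0,0.35],[0,0,0,0,0.4],[0,0,0,0,0.45],[0,0,0,0,0.5],[0,0,0,0,0.52],[0,0,0,0,0.52],[0,0,0,0,0.52]]]'
python3 -m jog '[[[0,0,5,0,0.52],[0,0,15,0,0.52],[0,0,30,0,0.52],[0,0,45,0,0.52],[0,0,60,0,0.52],[0,0,75,0,0.52],[0,-5,85,0,0.52],[-8,-25,95,0,0.52],[-18,-60,100,0,0.52],[-30,-100,100,0,0.5]]]'
python3 - <<'E'
from h import *
snap('side','s16',(160,150,420,350),3)
snap('top','t16',(220,150,400,290),4)
E
```

```text
time_s: 46.7
ee_pos: [0.5992, -0.0172, 0.1213]
tool_rot: [0.707, -0.0, 0.707, 0.0]
wrist_force: [0.1, 0.8, 0.0]
gripper_width: 0.518
time_s: 47.7
ee_pos: [0.5698, -0.1178, 0.223]
tool_rot: [0.708, -0.001, 0.706, 0.001]
wrist_force: [0.6, -0.3, -0.6]
gripper_width: 0.496
```

View pics/s16.png

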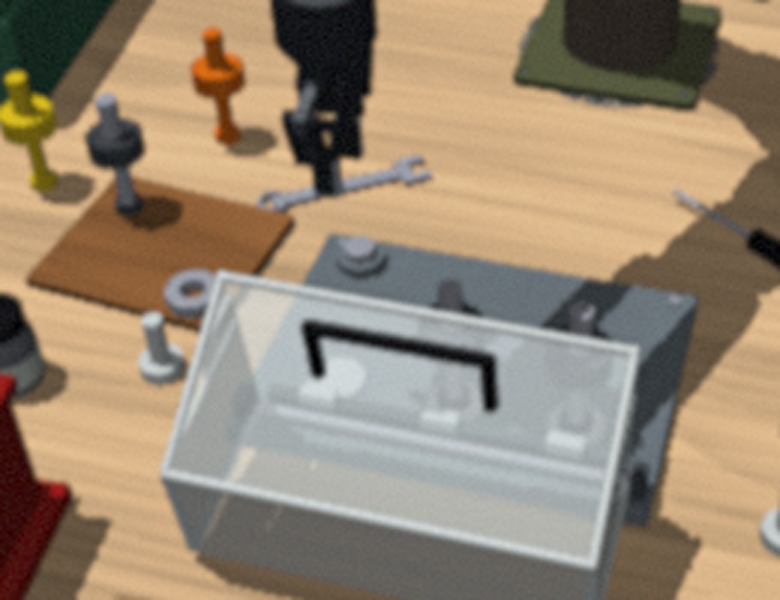

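View pics/t16.png

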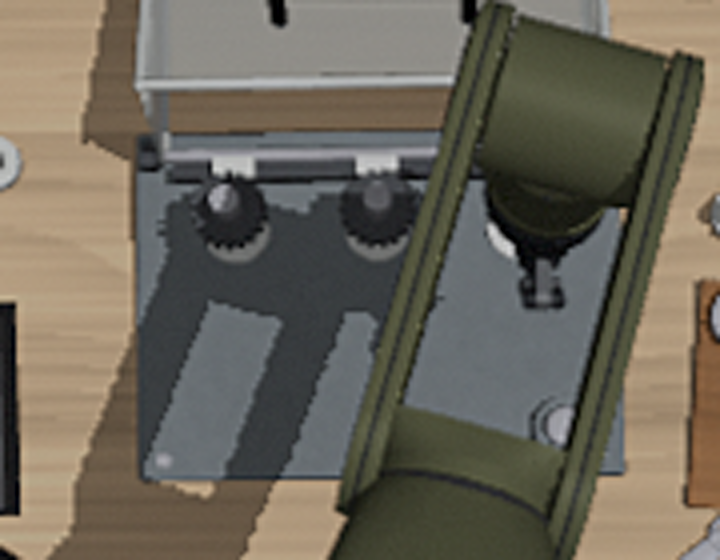

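A and B both stand on their discs. C is last.

```bash
python3 -m jog '[[[-12,-25,0,0,0.5],[-28,-57,0,0,0.5],[-45,-90,0,0,0.5],[-62,-124,0,0,0.5],[-79,-158,0,0,0.5],[-96,-192,0,0,0.5],[-112,-224,0,0,0.5],[-126,-252,0,0,0.5],[-138,-275,0,0,0.5],[-145,-289,0,0,0.5]]]'
python3 -m jog '[[[0,0,0,0,0.5],[0,0,0,0,0.5],[0,0,0,0,0.5],[0,0,-5,0,0.5],[0,0,-15,0,0.5],[0,0,-25,0,0.5],[0,0,-35,0,0.5],[0,0,-40,0,0.5],[0,0,-40,0,0.5],[0,0,-40,0,0.5]]]'
```

```text
time_s: 48.8
ee_pos: [0.4234, -0.4079, 0.2215]
tool_rot: [0.707, 0.0, 0.707, -0.001]
wrist_force: [0.5, 0.8, -0.3]
gripper_width: 0.497
time_s: 49.8
ee_pos: [0.4242, -0.4063, 0.1811]
tool_rot: [0.707, -0.0, 0.707, 0.0]
wrist_force: [-0.9, 0.5, 1.2]
gripper_width: 0.499
```

```bash
python3 -m jog '[[[0,0,-6,0,0.5],[0,0,-14,0,0.5],[0,0,-24,0,0.5],[0,0,-34,0,0.5],[0,0,-44,0,0.5],[0,0,-53,0,0.5],[0,0,-61,0,0.5],[0,0,-67,0,0.5],[0,0,-71,0,0.5],[0,0,-71,0,0.5]]]'
python3 - <<'E'
from h import *
snap('side','s17',(150,130,290,240),5)
E
```

```text
time_s: 50.8
ee_pos: [0.424, -0.406, 0.1097]
tool_rot: [0.707, 0.0, 0.707, 0.0]
wrist_force: [-0.1, -0.7, 0.0]
gripper_width: 0.501
```

View pics/s17.png

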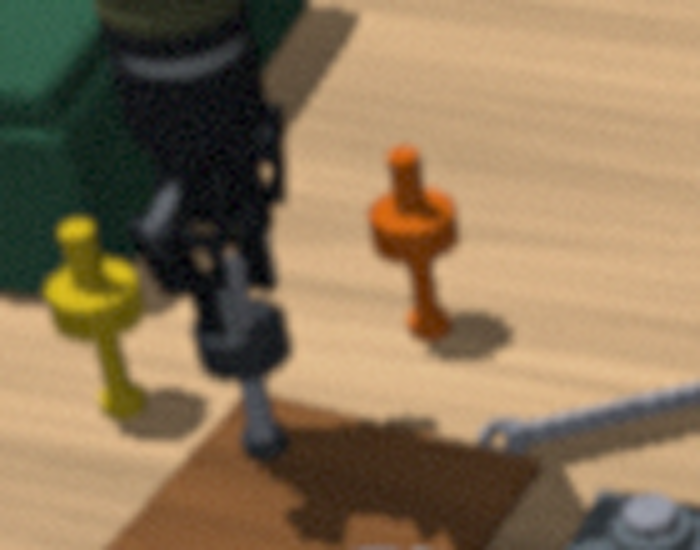

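```bash
python3 -m jog '[[[0,0,0,0,0.42],[0,0,0,0,0.36],[0,0,0,0,0.32],[0,0,0,0,0.29],[0,0,0,0,0.26],[0,0,0,0,0.23],[0,0,0,0,0.2],[0,0,0,0,0.1],[0,0,0,0,0],[0,0,0,0,0]]]' 90
python3 -m jog '[[[0,0,4,0,0],[0,0,10,0,0],[0,0,18,0,0],[0,0,27,0,0],[0,0,36,0,0],[0,0,45,0,0],[0,0,54,0,0],[0,0,63,0,0],[0,0,69,0,0],[0,0,72,0,0]]]'
python3 -m jog '[[[2,4,6,0,0],[6,11,12,0,0],[13,22,16,0,0],[22,37,18,0,0],[31,52,18,0,0],[41,67,18,0,0],[51,83,18,0,0],[61,99,18,0,0],[71,115,18,0,0],[81,131,18,0,0]]]'
python3 -m jog '[[[10,16,0,0,0],[20,32,0,0,0],[30,48,0,0,0],[40,64,0,0,0],[50,80,0,0,0],[60,96,0,0,0],[70,113,0,0,0],[80,130,0,0,0],[88,143,0,0,0],[95,153,0,0,0]]]'
python3 - <<'E'
from h import *
snap('side','s18',(160,150,420,350),3)
snap('top','t18',(220,150,400,290),4)
E
```

```text
time_s: 51.85
ee_pos: [0.424, -0.4063, 0.1107]
tool_rot: [0.707, -0.0, 0.707, 0.0]
wrist_force: [-1.6, -0.0, 4.8]
gripper_width: 0.209
time_s: 52.85
ee_pos: [0.4244, -0.4065, 0.1833]
tool_rot: [0.707, -0.0, 0.707, -0.0]
wrist_force: [-0.1, 0.6, -5.1]
gripper_width: 0.21
time_s: 53.85
ee_pos: [0.5058, -0.2727, 0.2]
tool_rot: [0.707, -0.0, 0.707, 0.001]
wrist_force: [-0.1, 1.1, -4.2]
gripper_width: 0.206
time_s: 54.85
ee_pos: [0.6005, -0.1201, 0.2]
tool_rot: [0.707, -0.001, 0.707, 0.001]
wrist_force: [0.1, -0.7, -4.2]
gripper_width: 0.207
```

View pics/s18.png

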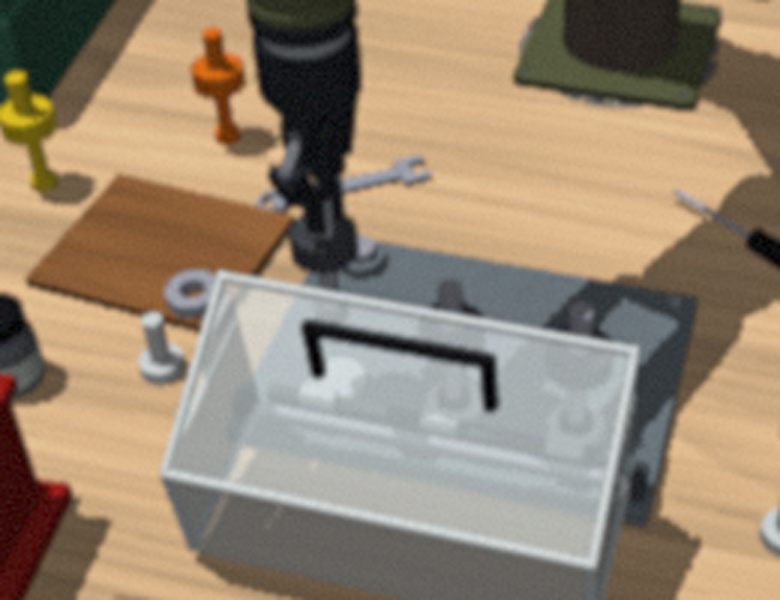

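View pics/t18.png

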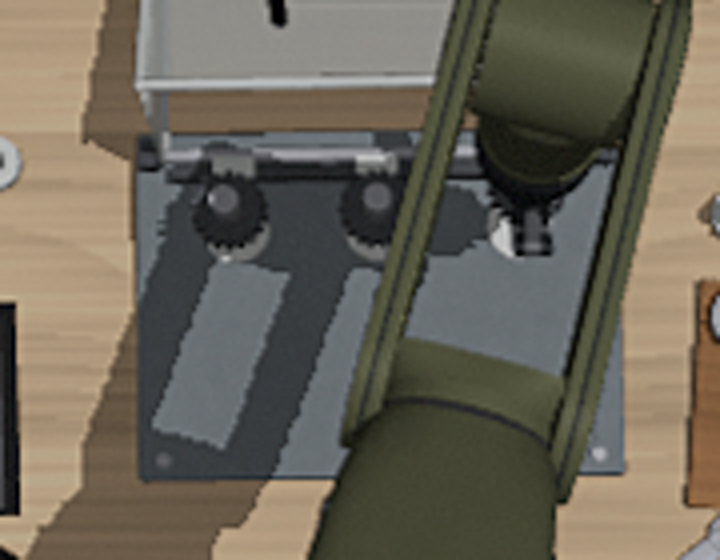

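```bash
python3 -m jog '[[[0,0,-4,0,0],[0,0,-12,0,0],[0,0,-21,0,0],[0,0,-30,0,0],[0,0,-40,0,0],[0,0,-50,0,0],[0,0,-59,0,0],[0,0,-67,0,0],[0,0,-72,0,0],[0,0,-74,0,0]]]'
python3 -m jog '[[[0,0,0,0,0],[0,0,0,0,0],[0,0,-0.5,0,0],[0,0,-1,0,0],[0,0,-1.5,0,0],[0,0,-1.5,0,0],[0,0,-1.5,0,0],[0,0,-1.5,0,0],[0,0,-1.5,0,0],[0,0,-1.5,0,0]]]'
```

```text
time_s: 55.95
ee_pos: [0.5999, -0.1221, 0.1255]
tool_rot: [0.707, -0.0, 0.707, 0.0]
wrist_force: [-0.4, -0.7, -4.1]
gripper_width: 0.211
time_s: 56.95
ee_pos: [0.6002, -0.1222, 0.1248]
tool_rot: [0.707, -0.0, 0.707, 0.0]
wrist_force: [-0.3, 0.4, -4.1]
gripper_width: 0.21
```

```bash
python3 -m jog '[[[-0.4,0,-0.3,0,0],[-0.4,0,-0.6,0,0],[-0.4,0,-1,0,0],[-0.4,0,-1.4,0,0],[-0.4,0,-1.8,0,0],[-0.4,0,-2.2,0,0],[-0.4,0,-2.5,0,0],[-0.4,0,-2.8,0,0],[-0.4,0,-2.8,0,0],[-0.4,0,-2.8,0,0]]]'
```

```text
time_s: 57.95
ee_pos: [0.5999, -0.1223, 0.1227]
tool_rot: [0.707, -0.0, 0.707, 0.0]
wrist_force: [-1.8, 0.1, 4.1]
gripper_width: 0.207
```

```bash
python3 -m jog '[[[0,0,0,0,0.24],[0,0,0,0,0.27],[0,0,0,0,0.3],[0,0,0,0,0.35],[0,0,0,0,0.4],[0,0,0,0,0.45],[0,0,0,0,0.5],[0,0,0,0,0.52],[0,0,0,0,0.52],[0,0,0,0,0.52]]]'
python3 -m jog '[[[0,0,5,0,0.52],[0,0,15,0,0.52],[0,0,30,0,0.52],[0,0,50,0,0.52],[0,0,70,0,0.52],[0,0,90,0,0.52],[-5,-10,110,0,0.52],[-20,-35,130,0,0.52],[-40,-70,140,0,0.52],[-60,-110,140,0,0.5]]]'
python3 -m jog '[[[-10,-40,0,0,0.5],[-20,-80,0,0,0.5],[-30,-120,0,0,0.5],[-30,-130,0,0,0.5],[-30,-130,0,0,0.5],[-30,-130,0,0,0.5],[-30,-130,0,0,0.5],[-30,-130,0,0,0.5],[-30,-130,0,0,0.5],[-30,-130,0,0,0.5]]]'
python3 - <<'E'
from h import *
snap('side','s19',None,1)
snap('top','t19',(130,150,400,310),2.9)
for n,p in dict(L=(.5983,.0882),M=(.5991,-.0172),R=(.5998,-.1224)).items():
    print(n,((proj('top',(*p,.156))-[130,150])*2.9).round(1))
E
```

```text
time_s: 58.95
ee_pos: [0.5998, -0.1222, 0.122]
tool_rot: [0.707, -0.0, 0.707, 0.0]
wrist_force: [0.1, -1.0, 0.2]
gripper_width: 0.52
time_s: 59.95
ee_pos: [0.5407, -0.233, 0.2655]
tool_rot: [0.709, -0.002, 0.705, 0.0]
wrist_force: [0.5, -0.9, -0.1]
gripper_width: 0.506
time_s: 60.95
ee_pos: [0.5101, -0.3614, 0.2621]
tool_rot: [0.707, -0.001, 0.707, 0.001]
wrist_force: [0.8, -0.5, -0.2]
gripper_width: 0.503
L [421.5 143.7]
M [532.7 142.2]
R [643.7 140.7]
```

View pics/s19.png

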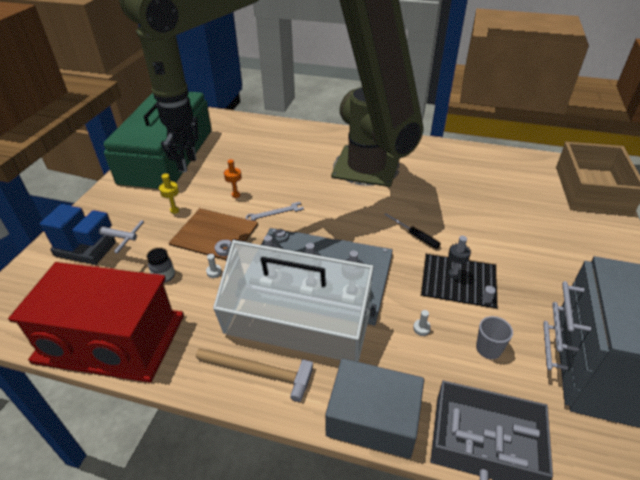

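View pics/t19.png

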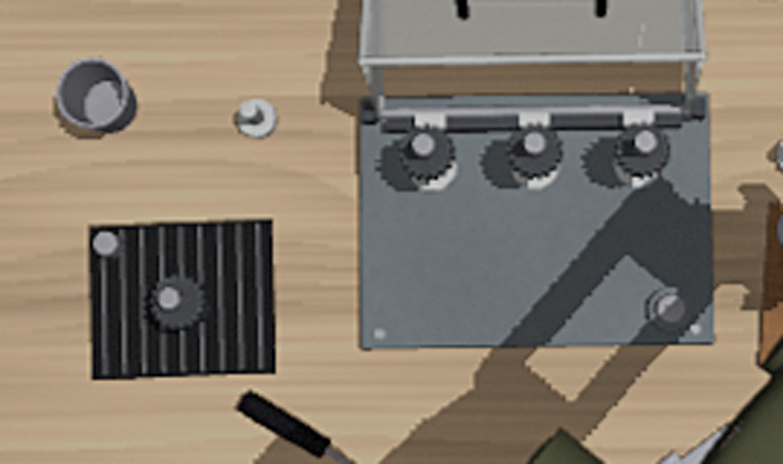

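```bash
python3 -m jog '[[[8,10,10,0,0.4],[20,30,20,0,0.4],[40,62,20,0,0.4],[62,97,20,0,0.4],[84,132,20,0,0.4],[106,167,20,0,0.4],[128,202,20,0,0.4],[150,237,20,0,0.4],[172,272,20,0,0.4],[194,307,20,0,0.4]]]' 40
python3 -m jog '[[[12,20,0,0,0.4],[20,32,0,0,0.4],[23,37,0,0,0.4],[23,37,0,0,0.4],[23,37,0,0,0.4],[23,37,0,0,0.4],[23,37,0,0,0.4],[23,37,0,0,0.4],[23,37,0,0,0.4],[23,37,0,0,0.4]]]'
python3 - <<'E'
from h import *
snap('side','s20',(200,190,400,350),4)
snap('top','t20',(220,90,400,230),4)
E
```

```text
time_s: 62.05
ee_pos: [0.7049, -0.0526, 0.283]
tool_rot: [0.707, -0.0, 0.707, 0.0]
wrist_force: [-0.3, -0.7, -0.1]
gripper_width: 0.403
time_s: 63.05
ee_pos: [0.7267, -0.0185, 0.2821]
tool_rot: [0.707, -0.0, 0.707, 0.0]
wrist_force: [-0.2, -0.6, -0.8]
gripper_width: 0.403
```

View pics/s20.png

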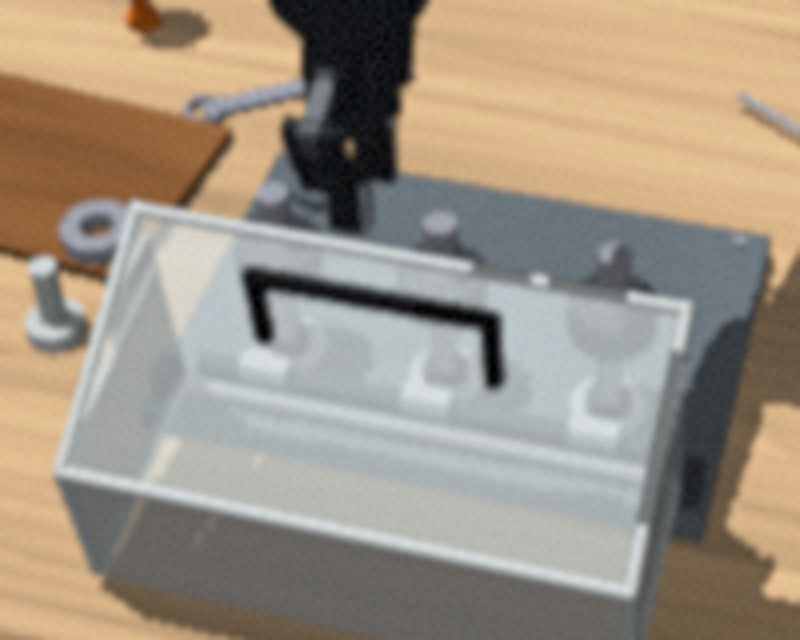

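View pics/t20.png

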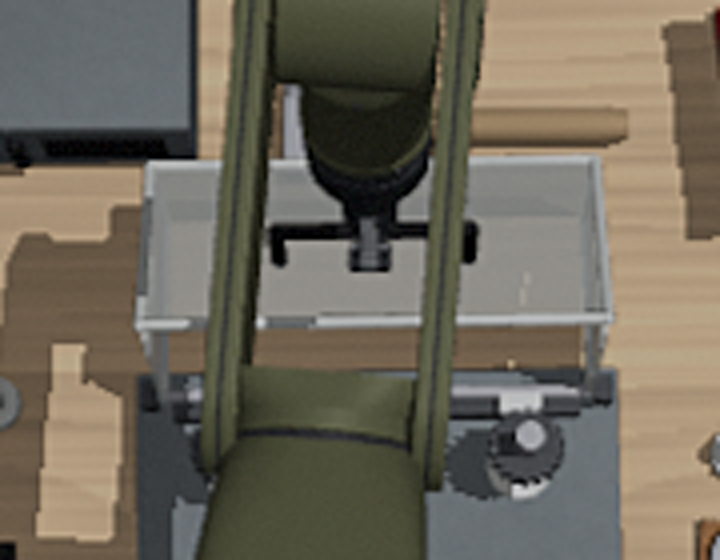

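```bash
python3 - <<'E'
from h import *
print(tri((220+375/4-.4,90+230/4-.4),(200+372/4-.4,190+295/4-.4)), onz('top',(220+375/4-.4,90+230/4-.4),.22))
E
python3 -m jog '[[[0.5,1,-10,0,0.4],[0.5,1,-22,0,0.4],[0.5,1,-34,0,0.4],[0.5,1,-46,0,0.4],[0.5,1,-57,0,0.4],[0.5,1,-67,0,0.4],[0.5,1,-75,0,0.4],[0.5,1,-80,0,0.4],[0.5,1,-80,0,0.4],[0.5,1,-80,0,0.4]]]'
```

```text
(array([ 0.72757707, -0.0173299 ,  0.22126388]), np.float64(0.0007941079978795269)) [ 0.7280257  -0.01769541  0.22      ]
time_s: 64.15
ee_pos: [0.7276, -0.0172, 0.2023]
tool_rot: [0.707, -0.0, 0.707, 0.0]
wrist_force: [0.1, 0.1, -0.2]
gripper_width: 0.4
```

```bash
python3 -m jog '[[[0,0,0,0,0],[0,0,0,0,0],[0,0,0,0,0],[0,0,0,0,0],[0,0,0,0,0],[0,0,0,0,0],[0,0,0,0,0],[0,0,0,0,0],[0,0,0,0,0],[0,0,0,0,0]]]' 40
python3 -m jog '[[[-14,0,5,0,0],[-26,0,9,0,0],[-38,0,11,0,0],[-50,0,13,0,0],[-62,0,14,0,0],[-74,0,14,0,0],[-86,0,14,0,0],[-98,0,13,0,0],[-110,0,11,0,0],[-122,0,9,0,0]]]'
```

```text
time_s: 65.15
ee_pos: [0.7274, -0.0172, 0.2029]
tool_rot: [0.707, -0.0, 0.707, 0.0]
wrist_force: [-1.3, 0.3, 5.6]
gripper_width: 0.123
time_s: 66.15
ee_pos: [0.6094, -0.0184, 0.2139]
tool_rot: [0.711, -0.001, 0.703, -0.001]
wrist_force: [0.6, -2.4, 13.2]
gripper_width: 0.121
```

```bash
python3 -m jog '[[[-11,0,-4,0,0],[-23,0,-8,0,0],[-34,0,-12,0,0],[-45,0,-17,0,0],[-55,0,-23,0,0],[-66,0,-30,0,0],[-75,0,-37,0,0],[-85,0,-45,0,0],[-94,0,-53,0,0],[-102,0,-62,0,0]]]'
python3 - <<'E'
from h import *
snap('side','s21',(200,150,400,330),3.3)
E
```

```text
time_s: 67.15
ee_pos: [0.5043, -0.0192, 0.15]
tool_rot: [0.708, -0.002, 0.706, -0.001]
wrist_force: [-2.1, -6.5, 5.6]
gripper_width: 0.126
```

View pics/s21.png

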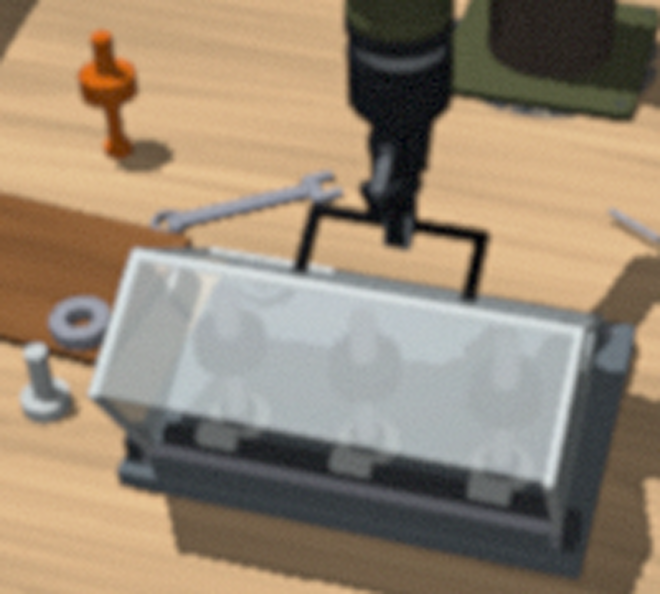

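```bash
python3 -m jog '[[[-8,0,-9,0,0],[-15,0,-19,0,0],[-22,0,-29,0,0],[-28,0,-39,0,0],[-33,0,-50,0,0],[-38,0,-60,0,0],[-41,0,-69,0,0],[-43,0,-77,0,0],[-44,0,-82,0,0],[-45,0,-85,0,0]]]'
python3 -m jog '[[[0,0,-1,0,0],[-0.5,0,-2,0,0],[-0.5,0,-3,0,0],[-0.5,0,-3,0,0],[-0.5,0,-3,0,0],[-0.5,0,-3,0,0],[-0.5,0,-3,0,0],[-0.5,0,-3,0,0],[-0.5,0,-3,0,0],[-0.5,0,-3,0,0]]]'
```

```text
time_s: 68.2
ee_pos: [0.4582, -0.0194, 0.0638]
tool_rot: [0.707, -0.002, 0.707, -0.001]
wrist_force: [-2.0, -9.2, 2.5]
gripper_width: 0.126
time_s: 69.2
ee_pos: [0.4577, -0.0194, 0.0615]
tool_rot: [0.707, -0.002, 0.707, -0.001]
wrist_force: [-3.6, -9.7, 6.9]
gripper_width: 0.123
```

```bash
python3 -m jog '[[[0,1,-1,0,0],[0,1,-2,0,0],[0,1,-3,0,0],[0,1,-4,0,0],[0,1,-4,0,0],[0,1,-4,0,0],[0,1,-4,0,0],[0,1,-4,0,0],[0,1,-4,0,0],[0,1,-4,0,0]]]'
python3 - <<'E'
from h import *
snap('side','s22',(200,170,400,330),4)
snap('top','t22',(240,165,380,290),5)
E
```

```text
time_s: 70.2
ee_pos: [0.4578, -0.0194, 0.0611]
tool_rot: [0.708, -0.003, 0.706, -0.001]
wrist_force: [-12.2, -14.1, 45.2]
gripper_width: 0.124
```

View pics/s22.png

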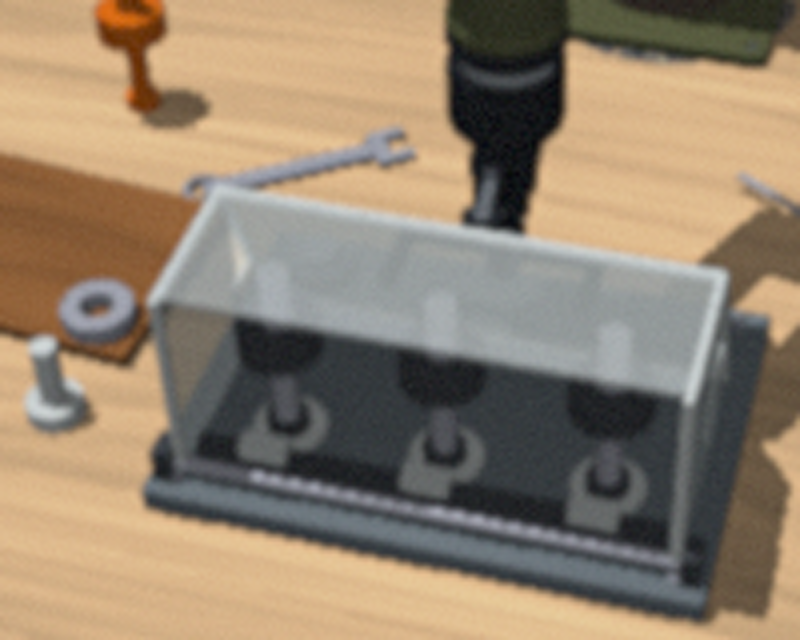

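View pics/t22.png

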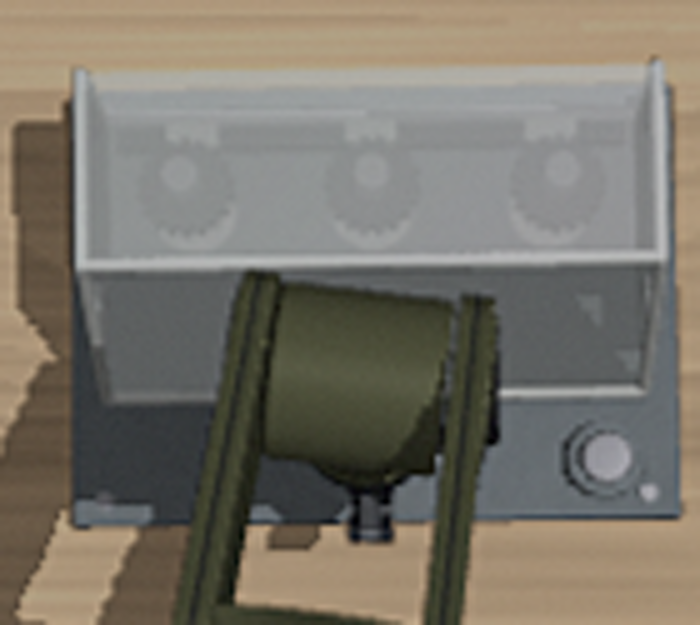

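Firm stop reached at 45 N: the guard is closed and all three shafts stand on their discs. I'll ease off, release and rise.

```bash
python3 -m jog '[[[0,0,1,0,0],[0,0,2,0,0],[0,0,3,0,0],[0,0,3.5,0,0.15],[0,0,3.5,0,0.3],[0,0,3.5,0,0.38],[0,0,3.5,0,0.38],[0,0,3.5,0,0.38],[0,0,3.5,0,0.38],[0,0,3.5,0,0.38]]]'
python3 -m jog '[[[0,0,10,0,0.38],[0,0,25,0,0.38],[0,0,40,0,0.38],[0,0,60,0,0.38],[0,0,80,0,0.3],[0,-25,100,0,0.2],[0,-60,110,0,0.1],[0,-95,110,0,0],[-5,-120,110,0,0],[-9,-133,110,0,0]]]'
python3 - <<'E'
from h import *
snap('side','s23',(200,170,400,330),4)
snap('top','t23',(240,165,380,290),5)
E
```

```text
time_s: 71.3
ee_pos: [0.4577, -0.0161, 0.0604]
tool_rot: [0.707, -0.0, 0.707, 0.0]
wrist_force: [0.6, 0.5, -0.5]
gripper_width: 0.378
time_s: 72.3
ee_pos: [0.4489, -0.1511, 0.1714]
tool_rot: [0.708, 0.0, 0.707, -0.001]
wrist_force: [0.0, -0.3, 0.3]
gripper_width: 0.003
```

View pics/s23.png

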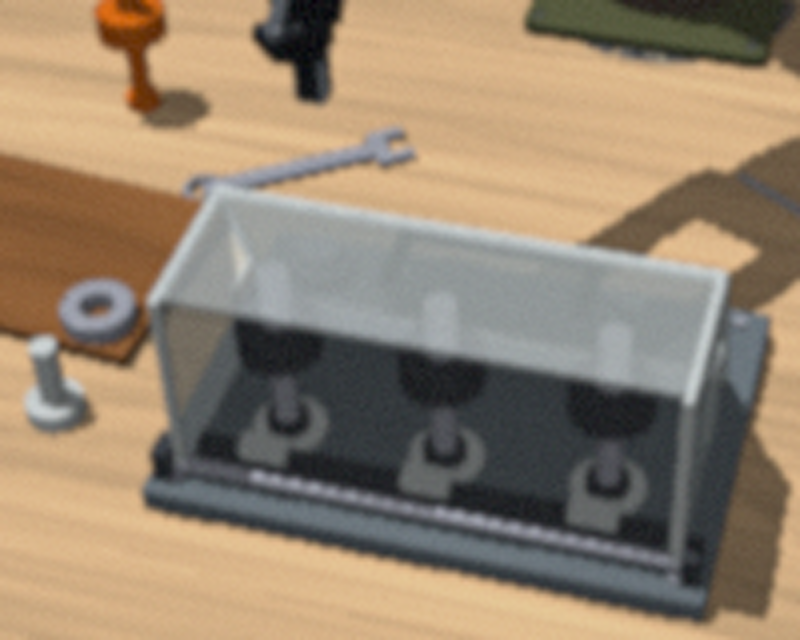

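View pics/t23.png

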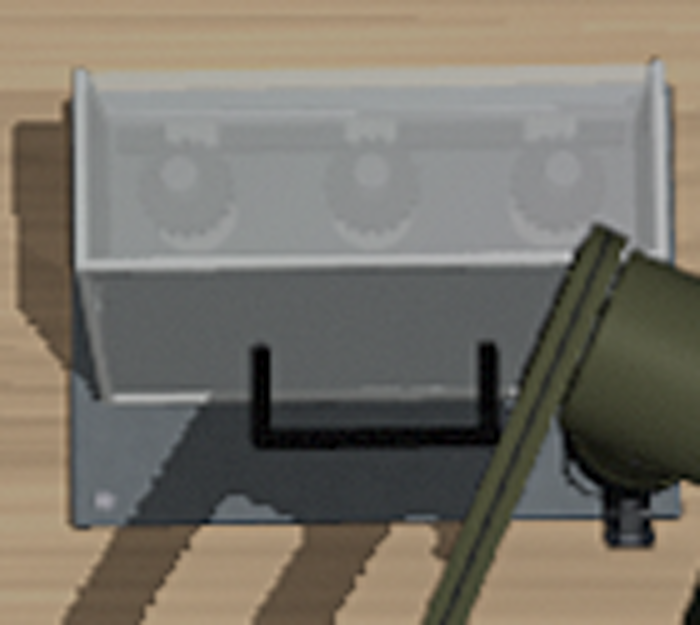

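```bash
python3 - <<'E'
from h import *
a=(361,256);b=(267.9,237.1)
print(tri(a,b),tri((240+668/5.5-.4,165+432/4.73-.4),b))
E
python3 -m jog '[[[0,-1.5,-10,0,0],[0,-1.5,-25,0,0],[0,-1.5,-40,0,0],[0,-1.5,-55,0,0],[0,-1.5,-70,0,0],[0,-1.5,-80,0,0],[0,-1.5,-88,0,0],[0,-1.5,-94,0,0],[0,-1.5,-96,0,0],[0,-1.5,-96,0,0]]]'
```

```text
(array([ 0.45682745, -0.17066151,  0.02416667]), np.float64(0.0346910340078482)) (array([ 0.45697914, -0.17071315,  0.02428339]), np.float64(0.034470111140824745))
time_s: 73.4
ee_pos: [0.4488, -0.1507, 0.0744]
tool_rot: [0.707, -0.0, 0.707, 0.0]
wrist_force: [-0.4, 0.4, 0.5]
gripper_width: 0.003
```

```bash
python3 - <<'E'
from h import *
print(tri((361,256),(279,232.4)))
snap('side','s24',(240,170,340,260),6)
E
```

```text
(array([ 0.45029904, -0.15510629,  0.03989239]), np.float64(0.003906106003503088))
```

View pics/s24.png

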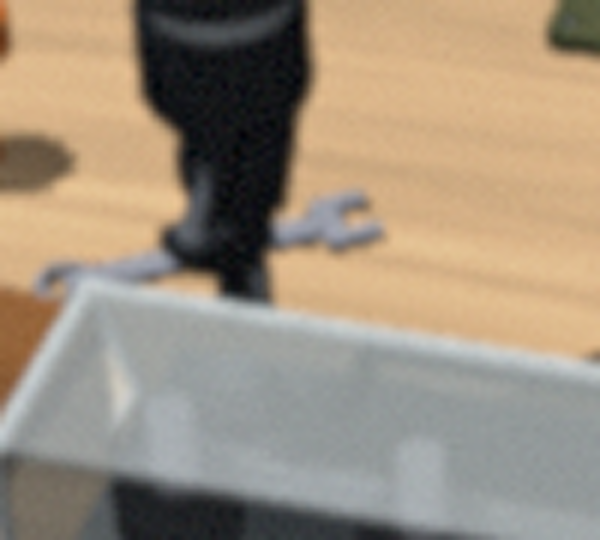

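```bash
python3 -m jog '[[[0.5,-2.5,0,0,0],[0.5,-2.5,-4,0,0],[0.5,-2.5,-8,0,0],[0.5,-2.5,-12,0,0],[0.5,-2.5,-16,0,0],[0.5,-2.5,-20,0,0],[0.5,-2.5,-24,0,0],[0.5,-2.5,-26,0,0],[0.5,-2.5,-28,0,0],[0.5,-2.5,-28,0,0]]]'
```

```text
time_s: 74.45
ee_pos: [0.4491, -0.1531, 0.0462]
tool_rot: [0.707, -0.0, 0.707, 0.0]
wrist_force: [-0.0, -0.3, -0.2]
gripper_width: 0.002
```

```bash
python3 -m jog '[[[0,0,-1,0,0],[0,0,-2,0,0],[0,0,-3,0,0],[0,0,-4,0,0],[0,0,-5,0,0],[0,0,-6,0,0],[0,0,-7,0,0],[0,0,-7,0,0],[0,0,-7,0,0],[0,0,-7,0,0]]]'
```

```text
time_s: 75.45
ee_pos: [0.4493, -0.1533, 0.0396]
tool_rot: [0.707, -0.0, 0.707, 0.0]
wrist_force: [-1.0, -0.5, 3.1]
gripper_width: 0.002
```

```bash
python3 -m jog '[[[0,0,-1,0,0],[0,0,-2,0,0],[0,0,-3,0,0],[0,0,-4,0,0],[0,0,-4,0,0],[0,0,-4,0,0],[0,0,-4,0,0],[0,0,-4,0,0],[0,0,-4,0,0],[0,0,-4,0,0]]]'
```

```text
time_s: 76.45
ee_pos: [0.4493, -0.1533, 0.036]
tool_rot: [0.707, -0.0, 0.707, 0.0]
wrist_force: [-1.1, 0.7, 8.8]
gripper_width: 0.002
```

```bash
python3 -m jog '[[[0,0,-0.5,0,0],[0,0,-1,0,0],[0,0,-1.5,0,0],[0,0,-2,0,0],[0,0,-2,0,0],[0,0,-2,0,0],[0,0,-2,0,0],[0,0,-2,0,0],[0,0,-2,0,0],[0,0,-2,0,0]]]'
```

```text
time_s: 77.45
ee_pos: [0.4494, -0.1532, 0.0356]
tool_rot: [0.708, -0.0, 0.707, -0.0]
wrist_force: [-4.3, 2.2, 26.6]
gripper_width: 0.002
```

Hard stop at 27 N, so the button is fully down. I'll retreat and do the final check.

```bash
python3 -m jog '[[[0,0,5,0,0],[0,0,15,0,0],[0,0,35,0,0],[0,0,60,0,0],[0,0,90,0,0],[0,0,120,0,0],[0,-20,150,0,0],[0,-50,180,0,0],[0,-90,190,0,0],[-10,-130,190,0,0]]]'
python3 -m jog '[[[-10,-40,0,0,0],[-20,-80,0,0,0],[-20,-80,0,0,0],[-20,-80,0,0,0],[-20,-80,0,0,0],[-20,-80,0,0,0],[-20,-80,0,0,0],[-20,-80,0,0,0],[-20,-80,0,0,0],[-20,-80,0,0,0]]]'
python3 - <<'E'
from h import *
snap('side','s25');snap('top','t25',(130,150,510,310),2.1)
E
```

```text
time_s: 78.45
ee_pos: [0.4414, -0.2854, 0.2261]
tool_rot: [0.709, -0.002, 0.705, -0.0]
wrist_force: [0.3, -0.1, 0.3]
gripper_width: -0.004
time_s: 79.45
ee_pos: [0.4194, -0.3629, 0.2236]
tool_rot: [0.707, -0.0, 0.707, 0.0]
wrist_force: [-0.5, -1.3, -0.3]
gripper_width: -0.0
```

View pics/s25.png

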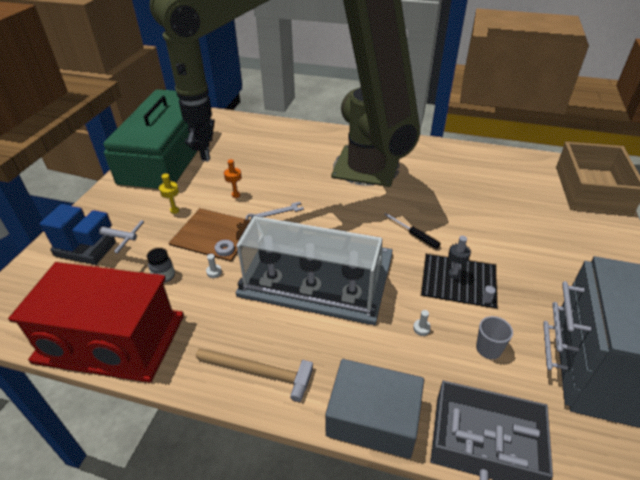

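View pics/t25.png

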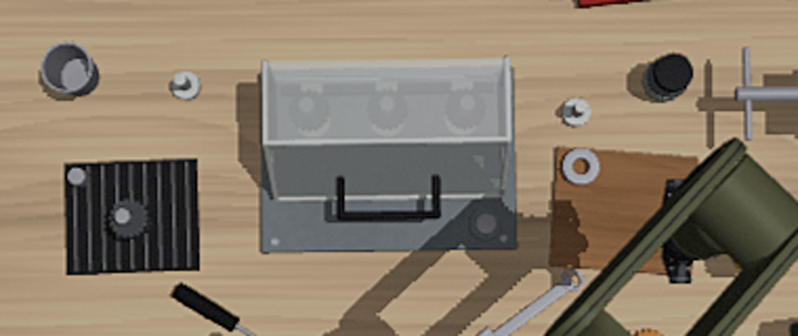

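```bash
python3 -c "
from bench import *
print(finish_job())"
```

```text
the job is handed in; nothing more can be done
None
```

The job was done in the order asked and handed in at about 79.5 s of the 210 s allowed:
- **Finished shaft:** I lifted the guard fully open, to about 1.7 rad by the handle position, and stood the finished gear shaft on the rubber mat.
- **Waiting shafts:** there were three on the board, so each got a disc of its own and no blanking plug was needed.
- **Guard and button:** I lowered the guard onto its stop (45 N at the handle), let go, then pressed the button to its hard stop (about 27 N) and moved the arm clear.

**Last checks:** the final pictures show all four shafts standing, the guard closed, the board holding only the bearing ring, and the other things on the bench apparently where they started. In the top view the shafts on the discs sit within about 2 mm of centre.

**Disagreements:** the side camera read about 3 mm off the top view along y, so I placed the shafts by the top view. My first two-view button height was wrong because I picked the wrong pixel; I measured it again before pressing.

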